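# Turn the keeper arm over on a connector fixture and lock it with a push-on cap

## Robot

A 6-joint arm with a two-finger parallel gripper is mounted at the origin on the work surface. World frame = base frame: x ahead of the robot, y to its left, z up, the work surface at z = 0. Lengths are in mm, angles in rad, forces in N, time in s.
With the tool pointing down it reaches from about 350 to 775 mm from the base axis. Payload 7.3 kg.
Tool frame: the origin (TCP) lies on the centre line of the jaws, within the pads' length; the fingertips stand 22 mm ahead of it and the grasp point (between the pads) lies 3 mm ahead of it; x points along the fingers, z is the direction in which the jaws open and shut, and the axes are right-handed (so a half turn about x gives the same grasp; the last joint's range is limited). The gripper opens to 92 mm and grips with 3 to 60 N. Pads are 19 mm wide; open, the fingers measure 130 mm over their backs; the gripper's body (75 mm by 190 mm) begins 47 mm behind the grasp point.
Start: joints at [-1.462, 0.342, 1.524, -0, 1.275, -0.146], TCP at [132.349, -508.062, 248.741] pointing down, gripper open.
Joint ranges: [-2.53, 2.53], [-0.77, 2.02], [0.04, 2.7], [-1, 4.14], [0.28, 2.66], [-3.11, 3.11]. Speed limits (rad/s): [2.57, 2.57, 3.14, 3.14, 3.14, 3.14].

## Interface

Orientations are given as [roll, pitch, yaw] about the fixed x, y, z axes, in that order (R = Rz(yaw) Ry(pitch) Rx(roll)).
In Python, from plant import readout, imaging, bot gives the robot as it stands.
- The arm moves only by the tool arm_command, never from a script. Its argument "plan" is a list of rows, each an object of numbers: "tx", "ty", "tz": the shift along the tool's x, y, z in cm; "wx", "wy", "wz": the turn, a rotation vector about the tool's x, y, z in rad; "jaw": the opening, from -1 (shut) to 1 (fully open). In form: [{"tx": .., "ty": .., "tz": .., "wx": .., "wy": .., "wz": .., "jaw": ..}, ...]. A call has 1 to 20 rows; each row shifts and turns the commanded pose from where the row before left it, along the tool's axes as they then stand; what a row does not reach is not made up. A row lasts 1/10 s, in which the tool goes at most 50 mm and 8.59 degrees, less where a joint would pass 70% of its speed; a pose out of reach is approached as far as the arm can. A call with a gripper value outside its range is refused whole. The fingers move at their own pace and stop on an object; the grip force is fixed at half the most. Time passes only in rows, so rows that do not move let the fingers close. It gives the time, the measured TCP pose, the force and the opening at its end, in the units of the state.
- readout.get_obs(): the state, without advancing time (a new reading comes with each control period).
- imaging.capture(name): name is "scene" or "top" or "wrist"; returns the picture (480x640x3 uint8, blue, green, red); there is no depth.
- imaging.get_calibration(name): a dict with "fx", "fy", "cx", "cy" (pixels), "position" and "rotation" of the camera in the world; the wrist camera has in their place "mount" (4x4, takes a point from camera to tool coordinates, whose origin is the TCP and whose axes are the tool frame's). Camera axes: x right, y up, looking along -z (the intrinsics and any distortion apply to the point x, -y, -z); pixel columns grow to the right and rows downward; lengths in mm; the calibration is good to about 2 mm. A picture is of the moment at which its call begins: read the wrist's pose just before it. get_calibration takes no time and is no camera call.
- bot.close_job(): hands the job in, once; it reports no verdict.
The state is a dict: "time": time; "joint_positions": joint angles; "dq": joint speeds; "tau": joint torques, N m; "tool_pos": TCP position; "tcp_rot": TCP orientation; "contact_force": force on the tool from outside, world axes, zero at the start; "moment": the same for the moment, N m; "grip_width": finger opening in mm.
Only numpy, scipy, OpenCV 4.12 (cv2) and the standard library are available. Lean on these libraries where they do the work, as an engineer would, in place of code of your own. Each camera call takes 0.05 s, during which the arm holds its last target.

## Task

The blue keeper arm of the connector fixture has been left on its pivot pin upside down, with its foot in the air. Lift it off, turn it over end for end so that the foot points down, and refit it on the pin, fully down on its seat, with the foot over the middle of the white connector in the nest. Then take the brass push-on cap from the tray and press it straight down the plain pin until it sits tight against the arm's hub; leave the tape, the loose connector and the crimping tool where they are.

Things in the scene. Friction and masses are not known exactly. Their poses are not given: they have to be found in the camera images.
- fixture: Connector holding fixture, fixed: dark steel plate 200 x 110 x 10 mm on the bench, origin under its centre, z up, x from the pivot pin (x = -45) to the nest (x = +45). At the pin end a grey column 25 mm across, at the other a low black nest block holding a white connector 34 x 62 mm, and beyond it a steel comb 29 mm high.
- pin_tip (a point): Tip of the pivot pin, on its axis, 112 mm above the bench: a plain bare steel pin 12 mm in diameter, upright, with a hemispherical nose.
- pin_seat (a point): Centre of the shoulder at the foot of the pin, on its axis, 70 mm above the bench; the arm's hub rests on it. A fitted keeper has its origin 13 mm above this point, and its hub's top is then 96 mm above the bench.
- nest_top (a point): Middle of the top face of the white connector held fast in the nest, 90 mm from the pin's axis, 34 mm above the bench.
- keeper: Keeper arm, loose, 0.13 to 0.2 kg, L-shaped. Origin: middle of the hub's bore; z along the bore, x along the bar to the foot. Steel hub 30 mm across, 26 mm long (z -13 to 13), bore 13 mm, slides freely, fits the pin either way up. Blue bar 20 mm wide (y), 12 mm thick (z -6 to 6). It starts on the pin with z up, swung aside from the nest, drooping up to 5 degrees; fitted right it has z down.
- bar_mid (a point): Middle of the keeper's blue bar, 46 mm from the bore along x; the centre of mass is at x = 52, z = 7 mm of the keeper.
- foot_end (a point): Middle of the foot's black end face (x = 90, z = 48 mm of the keeper). The foot is 12 mm thick (x 84 to 96), 40 mm wide (y -20 to 20), z -16 to 48. The arm stands steadily on the flat outer face of the foot (x = 96), bar upright, origin then 96 mm above the bench: a good halfway rest in the turn. Fitted right, this face is 1 mm above the connector or rests on it.
- cap: Push-on cap (domed push nut), loose, 30 g, brass: round, 26 mm in diameter (27 at the lip), 20 mm high, flat closed top, open underneath. Origin: centre of the open underside, z to the closed top. It lies opening down on the tray's floor. Mouth 13.8 mm wide; spring teeth 4 mm inside it.
- cap_top (a point): Centre of the cap's closed top. Set on the pin's nose, the cap's teeth stop it with its underside about 9 mm above the hub (105 mm above the bench). A push of 8 to 18 N drives it on down the pin, where its teeth drag and hold. Home, its underside is on the hub, 96 mm above the bench, and its top at 116 mm.
- tray: Shallow black parts tray, fixed, 120 (x) by 150 mm (y), rim 14 mm high, floor 3 mm thick; origin under its centre. It stands to the left or right of the fixture, the tape roll on the other side; the bench between the fixture and what stands on its left is clear.
- tape: Roll of black harness tape lying flat, loose, 90 mm across, 19 mm high, origin under its centre. Not part of the job.
- housing: Spare white connector housing, loose, 34 x 62 mm, 18 mm high, origin under its centre. Not part of the job.
- crimper: Crimping tool with red handles lying flat, loose, about 180 mm long (x) and 70 mm wide, 20 mm high. Not part of the job.

How it is judged:
By the outcome, as a careful person would: the job done as asked, in the order asked, and still so for the second after the job is handed in, with the robot touching nothing.
It also fails if it takes over 72 s, if anything falls off the work surface, if the arm or the gripper's body presses on something with over 40 N, if the wrist force passes 120 N, or if a joint passes its speed limit or range.

## Working session

There is one attempt and no reset: what is moved stays moved. The work goes in short steps, Python scripts to look and compute and a tool call to move; the robot and the scene stay as the last step left them, time stands still between calls to the robot, and variables do not carry over. Pictures are saved under pics/ and viewed, and the job is handed in when it is done.

Besides the shell and the picture viewer there is one more tool, called after "Call:" as a command line: name --argument value ..., lists and objects as JSON in quotes. arm_command: Moves the arm, as the interface text tells. Its arguments: {"type":"object","properties":{"plan":{"type":"array"}},"required":["plan"]}

```bash
ls; mkdir -p pics
python3 - <<'E'
from plant import readout, imaging, bot
import cv2
print(readout.get_obs())
for n in ("scene","top","wrist"):
    print(n,imaging.get_calibration(n))
    cv2.imwrite(f"pics/{n}0.png",imaging.capture(n))
E
```

```text
pics
{'time': 0.0, 'joint_positions': array([-1.46201834e+00,  3.42706441e-01,  1.52503487e+00, -9.42230334e-06,
        1.27536275e+00, -1.46015765e-01]), 'dq': array([-0.00044368, -0.00219523, -0.00026402, -0.00107632,  0.00034336,
       -0.00074404]), 'tau': array([ 1.71470623e-03, -4.31238556e+01, -2.44221443e+01,  7.20063108e-02,
        5.60368190e-02, -1.16550486e-04]), 'tool_pos': array([ 132.29414084, -507.67373046,  248.04714321]), 'tcp_rot': array([3.00153809, 1.56928489, 1.68553827]), 'contact_force': array([ 0.41166773, -0.74976312,  0.72545905]), 'moment': array([-0.03159148, -0.01280884, -0.00779424]), 'grip_width': 91.3731524228129}
scene {'fx': 448.3364701362105, 'fy': 448.3364701362105, 'cx': 314.74892610141336, 'cy': 239.72893031346277, 'position': array([1153.34106427,  491.7346204 ,  625.92277347]), 'rotation': array([ 0.95180812, -0.01588157,  2.32032239])}
top {'fx': 607.1739747396673, 'fy': 607.1739747396673, 'cx': 320.8418378389102, 'cy': 237.2819797220528, 'position': array([ 377.24493843,    3.65782575, 1145.79172258]), 'rotation': array([ 0.21007919,  0.00307143, -1.5488501 ])}
wrist {'fx': 383.7602259985269, 'fy': 383.7602259985269, 'cx': 314.77260889415936, 'cy': 245.60557043950362, 'mount': array([[ 1.65318418e-04,  2.63894023e-01, -9.64551667e-01,
        -1.36584933e+02],
       [-6.02988029e-05,  9.64551681e-01,  2.63894016e-01,
         7.19437744e+01],
       [ 9.99999985e-01,  1.45347695e-05,  1.75370652e-04,
        -9.14102249e-02],
       [ 0.00000000e+00,  0.00000000e+00,  0.00000000e+00,
         1.00000000e+00]])}
```

View pics/scene0.png

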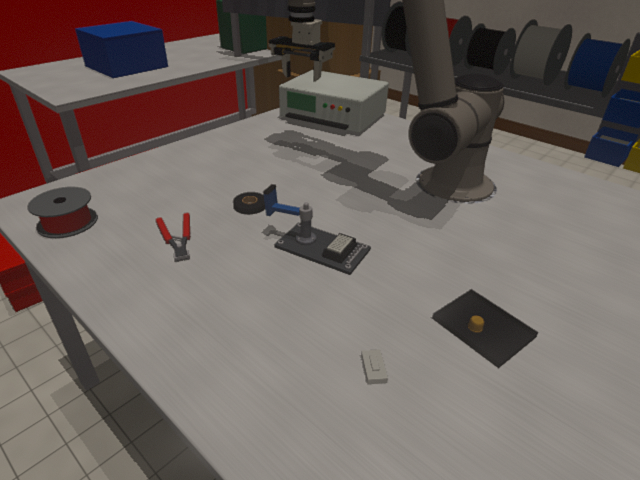

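View pics/top0.png

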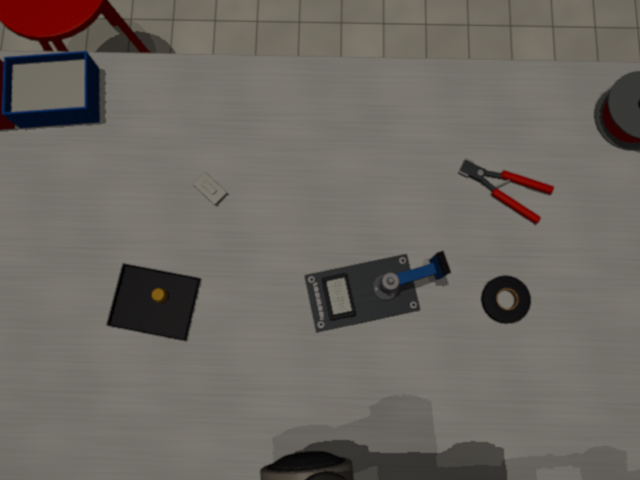

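View pics/wrist0.png

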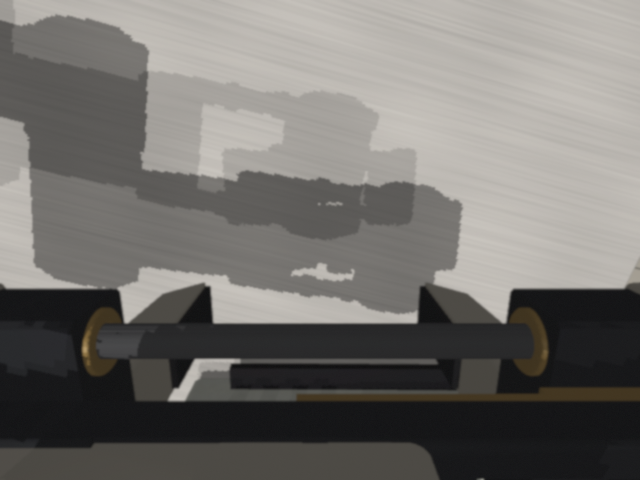

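```bash
cat > h.py <<'E'
from plant import readout, imaging, bot
import numpy as np, cv2
from scipy.spatial.transform import Rotation as Ro
def cam(n,obs=None):
    c=imaging.get_calibration(n)
    if n=="wrist":
        T=np.eye(4);T[:3,:3]=Ro.from_euler('xyz',obs["tcp_rot"]).as_matrix();T[:3,3]=obs["tool_pos"]
        M=T@c["mount"];R=M[:3,:3];p=M[:3,3]
    else: R=Ro.from_euler('xyz',c["rotation"]).as_matrix();p=c["position"]
    return c,R,p
def ray(k,u,v):
    c,R,p=k
    d=R@np.array([(u-c["cx"])/c["fx"],-(v-c["cy"])/c["fy"],-1]);return p,d
def at_z(k,u,v,z):
    p,d=ray(k,u,v);return p+d*(z-p[2])/d[2]
def proj(k,P):
    c,R,p=k;q=(np.asarray(P,float)-p)@R
    return np.stack([c["cx"]+c["fx"]*q[...,0]/-q[...,2],c["cy"]-c["fy"]*q[...,1]/-q[...,2]],-1)
def tri(rays):
    A=0;b=0
    for p,d in rays:
        d=d/np.linalg.norm(d);Q=np.eye(3)-np.outer(d,d);A=A+Q;b=b+Q@p
    return np.linalg.solve(A,b)
def shot(n,name):
    o=readout.get_obs();im=imaging.capture(n);cv2.imwrite(f"pics/{name}.png",im);np.save(f"pics/{name}.npy",np.array([*o["tool_pos"],*o["tcp_rot"]]));return o,im
E
python3 - <<'E'
import cv2
t=cv2.imread("pics/top0.png");s=cv2.imread("pics/scene0.png")
cv2.imwrite("pics/tc.png",cv2.resize(t[240:340,290:460],None,fx=4.7,fy=4.7,interpolation=cv2.INTER_CUBIC))
cv2.imwrite("pics/sc.png",cv2.resize(s[175:275,240:380],None,fx=5.5,fy=5.5,interpolation=cv2.INTER_CUBIC))
E
```

```text
(no output)
```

View pics/tc.png

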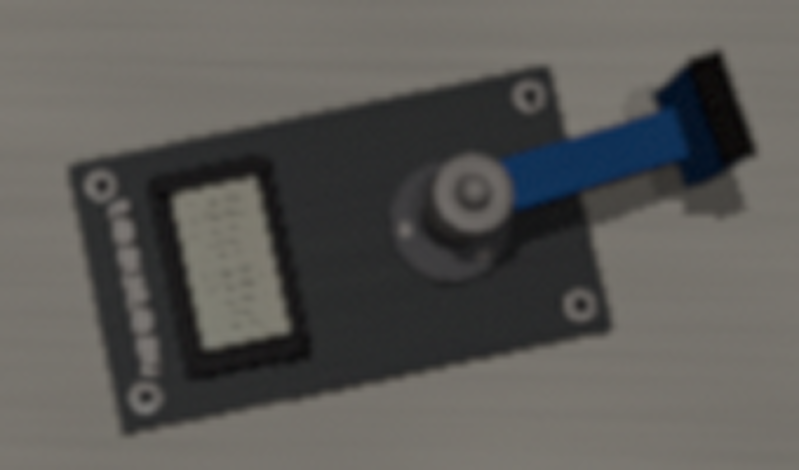

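View pics/sc.png

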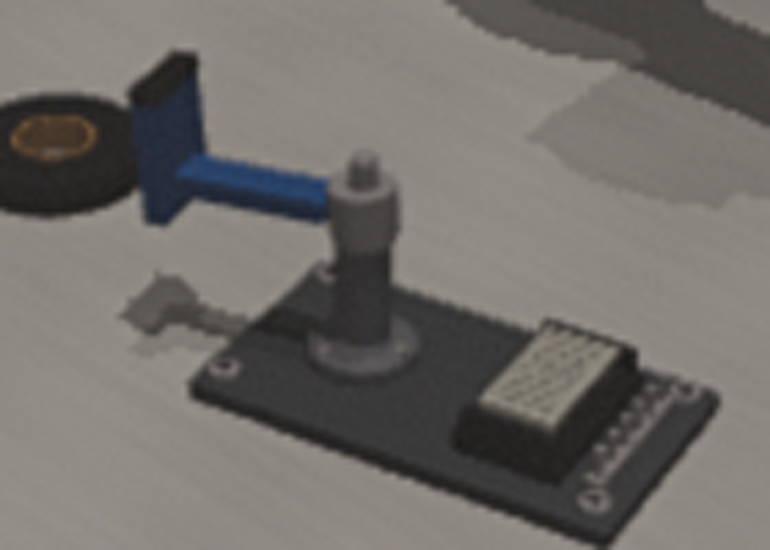

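```bash
cat > fit0.py <<'E'
from h import *
from scipy.optimize import least_squares
T=cam("top");S=cam("scene")
t=lambda x,y:np.array([290+(x+.5)/4.7-.5,240+(y+.5)/4.7-.5])
s=lambda x,y:np.array([240+(x+.5)/5.5-.5,175+(y+.5)/5.5-.5])
c,R,p=T
for q in [(72,163),(548,66),(610,327),(125,432)]: print(at_z(T,*t(*q),10).round(1))
print("tip top",at_z(T,*t(476,190),112).round(1),"scene",at_z(S,*s(364,150),112).round(1),tri([ray(T,*t(476,190)),ray(S,*s(364,152))]).round(1))
nest=[(168,195),(262,176),(293,330),(202,350)]
print("nest top",np.mean([at_z(T,*t(*q),34) for q in nest],0).round(1))
obsT=[((-100,-55,10),(548,66)),((-100,55,10),(610,327)),((100,55,10),(125,432)),((100,-55,10),(72,163)),((-45,0,111),(476,190)),((45,0,34),(231,263))]
obsS=[((-100,-55,10),(192,385)),((100,-55,10),(603,540)),((100,55,10),(718,400)),((-45,0,112),(364,150)),((45,0,34),(555,380))]
def f(x,obs,K,fn,):
    o=[]
    for P,q in obs:
        P=np.array(P,float);cc,ss=np.cos(x[2]),np.sin(x[2])
        W=[x[0]+cc*P[0]-ss*P[1],x[1]+ss*P[0]+cc*P[1],P[2]]
        o.append(proj(K,W)-fn(*q))
    return np.concatenate(o)
for nm,g in (("top",lambda x:f(x,obsT,T,t)),("scene",lambda x:f(x,obsS,S,s)),("both",lambda x:np.r_[f(x,obsT,T,t),f(x,obsS,S,s)])):
    r=least_squares(g,[450,-30,1.8],x_scale=[100,100,1]);x=r.x
    cc,ss=np.cos(x[2]),np.sin(x[2])
    print(nm,x.round(3),"pin",(x[:2]-45*np.array([cc,ss])).round(1),"nest",(x[:2]+45*np.array([cc,ss])).round(1),"rms",np.sqrt(np.mean(r.fun**2)).round(2))
# keeper foot centre, cap
a=tri([ray(T,*t(727,107)),ray(S,*s(166,78))]);print("foot end",a.round(1))
cu=proj
print("cap top",at_z(T,158,295,23).round(1),at_z(S,477,319,23).round(1))
E
python3 fit0.py
python3 -c "
import cv2
t=cv2.imread('pics/top0.png');s=cv2.imread('pics/scene0.png')
a=cv2.resize(t[255:350,100:210],None,fx=5,fy=5);b=cv2.resize(s[285:365,425:545],None,fx=5,fy=5)
cv2.imwrite('pics/ca.png',a);cv2.imwrite('pics/cb.png',b)"
```

```text
[547.2  40.9  10. ]
[ 590.9 -150.5   10. ]
[ 486.2 -174.3   10. ]
[440.7  17.1  10. ]
tip top [ 525.2 -110.   112. ] scene [ 526.6 -107.9  112. ] [ 525.2 -109.9  109.7]
nest top [505.9 -23.1  34. ]
top [516.013 -66.626   1.798] pin [ 526.1 -110.5] nest [505.9 -22.8] rms 0.65
scene [518.725 -61.749   1.781] pin [ 528.1 -105.8] nest [509.3 -17.7] rms 0.69
both [516.257 -65.588   1.794] pin [ 526.2 -109.5] nest [506.3 -21.7] rms 0.97
foot end [ 554.8 -198.6  121.7]
cap top [500.7 311.9  23. ] [502.5 314.1  23. ]
```

View pics/ca.png

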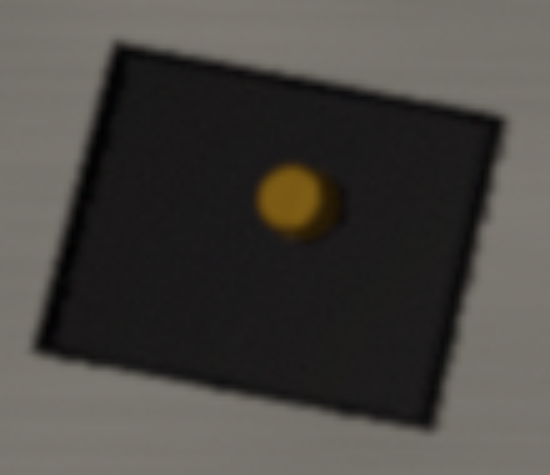

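View pics/cb.png

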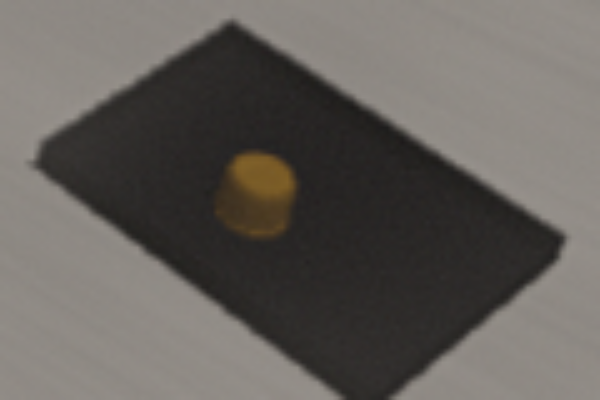

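```bash
cat >> h.py <<'E'
import json,os
def pose():
    o=readout.get_obs();R=Ro.from_euler('xyz',o["tcp_rot"]).as_matrix()
    L=json.load(open("log.json")) if os.path.exists("log.json") else []
    L.append([*o["joint_positions"],*o["tool_pos"],*R.ravel()]);json.dump(L,open("log.json","w"))
    return o,R,np.array(o["tool_pos"])
def need(R,p,Rt,pt):
    w=Ro.from_matrix(R.T@Rt).as_rotvec()
    return w.round(3),(R.T@(np.array(pt)-p)/10).round(2),(Rt.T@(np.array(pt)-p)/10).round(2)
def Rtool(x,z):
    x=np.array(x,float);x/=np.linalg.norm(x);z=np.array(z,float);z-=x*(x@z);z/=np.linalg.norm(z)
    return np.stack([x,np.cross(z,x),z],1)
def yaw(a): return np.array([np.cos(a),np.sin(a),0])
E
python3 - <<'E'
from h import *
o,R,p=pose();print(R.round(3),p)
q=o["joint_positions"];Rz=lambda a:Ro.from_euler('z',a).as_matrix();Ry=lambda a:Ro.from_euler('y',a).as_matrix()
print((Rz(q[0])@Ry(q[1]+q[2])@Rz(q[3])@Ry(q[4])@Rz(q[5])).round(3))
Rt=Rtool([0,0,-1],yaw(.314));print(need(R,p,Rt,[538,-148,230]))
E
```

```text
[[-0.     0.968  0.252]
 [ 0.001  0.252 -0.968]
 [-1.     0.    -0.001]] [ 132.33416689 -507.78408625  248.19973673]
[[-0.252  0.968 -0.   ]
 [ 0.968  0.252  0.001]
 [ 0.001  0.    -1.   ]]
(array([-1.63e+00, -1.00e-03, -1.00e-03]), array([  1.86,  48.33, -24.59]), array([ 1.82, 21.69, 49.7 ]))
```

Call:
arm_command --plan '[{"ty": 4.4,"tz": -2.24},{"ty": 4.4,"tz": -2.24},{"ty": 4.4,"tz": -2.24},{"ty": 4.4,"tz": -2.24},{"ty": 4.4,"tz": -2.24},{"ty": 4.4,"tz": -2.24},{"ty": 4.4,"tz": -2.24},{"ty": 4.4,"tz": -2.24},{"ty": 4.4,"tz": -2.24},{"ty": 4.4,"tz": -2.24},{"ty": 4.4,"tz": -2.24},{"wx": -0.149},{"wx": -0.149},{"wx": -0.149},{"wx": -0.149},{"wx": -0.149},{"wx": -0.149},{"wx": -0.149},{"wx": -0.149},{"wx": -0.149}]'

```text
invalid input at $.plan[0]: expected keys tx, ty, tz, wx, wy, wz, jaw
```

Run:
```python
from h import *
o,R,p=pose();print(R.round(3),p,o["time"],o["joint_positions"])
Rt=Rtool([0,0,-1],yaw(.314));print(need(R,p,Rt,[538,-148,230]))
```

```text
[[-0.     0.968  0.252]
 [ 0.001  0.252 -0.968]
 [-1.     0.    -0.001]] [ 132.33416689 -507.78408625  248.19973673] 0.15 [-1.46196312e+00  3.42599681e-01  1.52475647e+00 -1.24429309e-05
  1.27537881e+00 -1.45976845e-01]
(array([-1.63e+00, -1.00e-03, -1.00e-03]), array([  1.86,  48.33, -24.59]), array([ 1.82, 21.69, 49.7 ]))
```

Call:
arm_command --plan '[{"tx": 0,"ty": 4.4,"tz": -2.24,"wx": 0,"wy": 0,"wz": 0,"jaw": 1},{"tx": 0,"ty": 4.4,"tz": -2.24,"wx": 0,"wy": 0,"wz": 0,"jaw": 1},{"tx": 0,"ty": 4.4,"tz": -2.24,"wx": 0,"wy": 0,"wz": 0,"jaw": 1},{"tx": 0,"ty": 4.4,"tz": -2.24,"wx": 0,"wy": 0,"wz": 0,"jaw": 1},{"tx": 0,"ty": 4.4,"tz": -2.24,"wx": 0,"wy": 0,"wz": 0,"jaw": 1},{"tx": 0,"ty": 4.4,"tz": -2.24,"wx": 0,"wy": 0,"wz": 0,"jaw": 1},{"tx": 0,"ty": 4.4,"tz": -2.24,"wx": 0,"wy": 0,"wz": 0,"jaw": 1},{"tx": 0,"ty": 4.4,"tz": -2.24,"wx": 0,"wy": 0,"wz": 0,"jaw": 1},{"tx": 0,"ty": 4.4,"tz": -2.24,"wx": 0,"wy": 0,"wz": 0,"jaw": 1},{"tx": 0,"ty": 4.4,"tz": -2.24,"wx": 0,"wy": 0,"wz": 0,"jaw": 1},{"tx": 0,"ty": 4.4,"tz": -2.24,"wx": 0,"wy": 0,"wz": 0,"jaw": 1},{"tx": 0,"ty": 0,"tz": 0,"wx": -0.149,"wy": 0,"wz": 0,"jaw": 1},{"tx": 0,"ty": 0,"tz": 0,"wx": -0.149,"wy": 0,"wz": 0,"jaw": 1},{"tx": 0,"ty": 0,"tz": 0,"wx": -0.149,"wy": 0,"wz": 0,"jaw": 1},{"tx": 0,"ty": 0,"tz": 0,"wx": -0.149,"wy": 0,"wz": 0,"jaw": 1},{"tx": 0,"ty": 0,"tz": 0,"wx": -0.149,"wy": 0,"wz": 0,"jaw": 1},{"tx": 0,"ty": 0,"tz": 0,"wx": -0.149,"wy": 0,"wz": 0,"jaw": 1},{"tx": 0,"ty": 0,"tz": 0,"wx": -0.149,"wy": 0,"wz": 0,"jaw": 1},{"tx": 0,"ty": 0,"tz": 0,"wx": -0.149,"wy": 0,"wz": 0,"jaw": 1},{"tx": 0,"ty": 0,"tz": 0,"wx": -0.149,"wy": 0,"wz": 0,"jaw": 1}]'

```text
time: 2.15
tool_pos: [538.5, -147.6, 248.4]
tcp_rot: [2.782, 1.57, 2.813]
contact_force: [0.3, 0.5, 0.2]
grip_width: 91.7
```

Run:
```python
from h import *
o,R,p=pose();print(R.round(3),p,o["time"],o["joint_positions"])
Rt=Rtool([0,0,-1],yaw(.314));print(need(R,p,Rt,[538,-148,230]))
```

```text
[[-0.001 -0.031  1.   ]
 [ 0.     1.     0.031]
 [-1.     0.    -0.001]] [ 538.46267791 -147.55093477  248.36167587] 2.15 [-4.04699278e-01  4.03928963e-01  1.43080266e+00 -5.71416062e-05
  1.30758543e+00 -4.35812461e-01]
(array([-0.283, -0.001, -0.   ]), array([ 1.84, -0.04, -0.05]), array([ 1.84, -0.03, -0.06]))
```

Call:
arm_command --plan '[{"tx": 0,"ty": 0,"tz": 0,"wx": -0.142,"wy": 0,"wz": 0,"jaw": 1},{"tx": 0,"ty": 0,"tz": 0,"wx": -0.141,"wy": 0,"wz": 0,"jaw": 1},{"tx": 0,"ty": 0,"tz": 0,"wx": 0,"wy": 0,"wz": 0,"jaw": 1}]'

```text
time: 2.45
tool_pos: [538.5, -147.6, 248.4]
tcp_rot: [2.552, 1.57, 2.861]
contact_force: [-0.1, -0.9, 0.3]
grip_width: 91.8
```

Run:
```python
from h import *
o,R,p=pose();shot("wrist","w1")
```

```text
(no output)
```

View pics/w1.png

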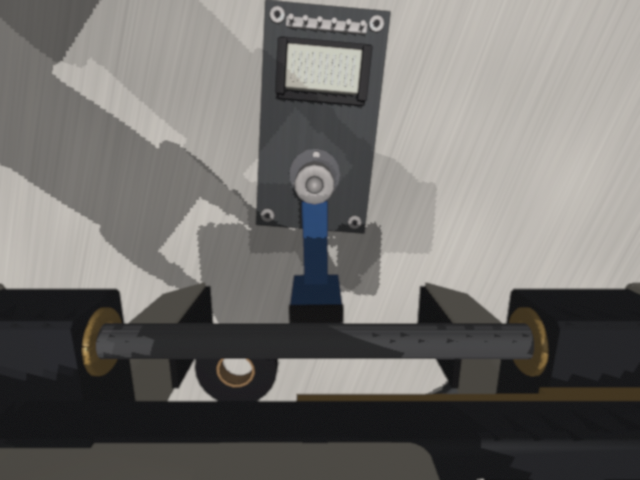

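```bash
python3 -c "
import cv2
t=cv2.imread('pics/w1.png')
cv2.imwrite('pics/w1c.png',cv2.resize(t[0:320,230:410],None,fx=1,fy=1));a=cv2.resize(t[0:120,250:400],None,fx=5,fy=5,interpolation=2);b=cv2.resize(t[140:325,255:385],None,fx=4,fy=3.2,interpolation=2)
cv2.imwrite('pics/w1a.png',a);cv2.imwrite('pics/w1b.png',b)"
python3 - <<'E'
from h import *
P=np.load("pics/w1.npy");k=cam("wrist",dict(tool_pos=P[:3],tcp_rot=P[3:]))
pin=at_z(k,314,184,112);n=at_z(k,324,69,34);print(pin,n,np.linalg.norm((n-pin)[:2]),np.arctan2(*(n-pin)[1::-1]))
a=at_z(k,315,215,89);b=at_z(k,316,270,86);print(a,b,np.arctan2(*(b-a)[1::-1]))
for q in [(266,2),(390,13),(364,232),(257,223)]: print(at_z(k,*q,10))
E
```

```text
[ 526.24671114 -107.92312616  112.        ] [507.37947738 -21.75351871  34.        ] 88.2109616638544 1.786349295158685
[ 534.99719556 -133.00798908   89.        ] [ 549.91100509 -176.97568173   86.        ] -1.2437757466122688
[442.39970871  17.63569273  10.        ]
[547.38218689  42.27016423  10.        ]
[ 591.5938303  -148.73247497   10.        ]
[ 486.89150064 -172.53144043   10.        ]
```

View pics/w1a.png

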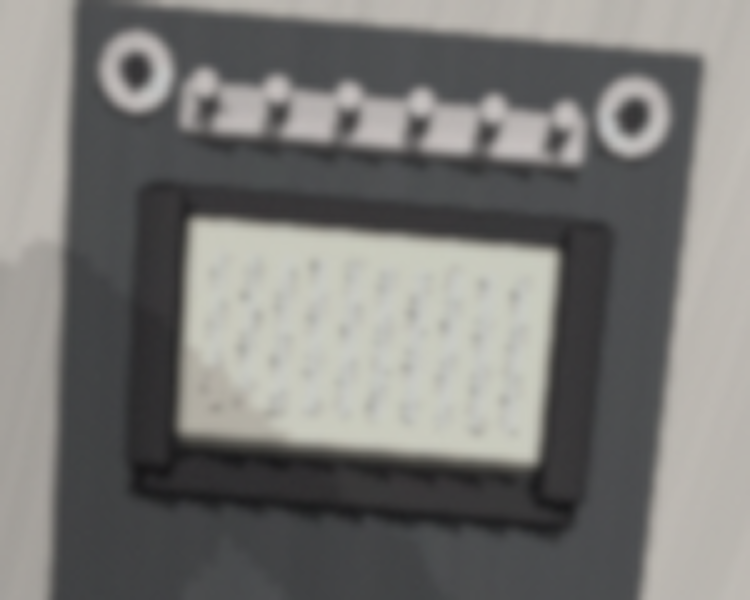

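View pics/w1b.png

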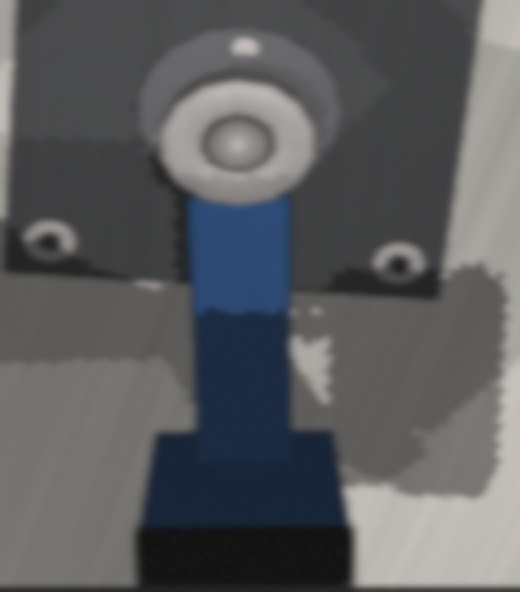

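Call:
arm_command --plan '[{"tx": 0,"ty": 0,"tz": 0,"wx": 0,"wy": 0,"wz": -0.0875,"jaw": 1},{"tx": 0,"ty": 0,"tz": 0,"wx": 0,"wy": 0,"wz": -0.0875,"jaw": 1},{"tx": 4.0,"ty": 0.705,"tz": 0,"wx": 0,"wy": 0,"wz": 0,"jaw": 1},{"tx": 4.0,"ty": 0.705,"tz": 0,"wx": 0,"wy": 0,"wz": 0,"jaw": 1},{"tx": 4.0,"ty": 0.705,"tz": 0,"wx": 0,"wy": 0,"wz": 0,"jaw": 1},{"tx": 2.4,"ty": 0.42,"tz": 0,"wx": 0,"wy": 0,"wz": 0,"jaw": 1},{"tx": 1.85,"ty": 0.325,"tz": 0,"wx": 0,"wy": 0,"wz": 0,"jaw": 1},{"tx": 0,"ty": 0,"tz": 0,"wx": 0,"wy": 0,"wz": 0,"jaw": 1}]'

```text
time: 3.3
tool_pos: [536.9, -147.2, 81.0]
tcp_rot: [-1.595, 1.399, -1.29]
contact_force: [0.3, 0.7, 0.1]
grip_width: 91.8
```

Run:
```python
from h import *
o,R,p=pose();print(R.round(3),p,o["time"],o["joint_positions"],o["contact_force"])
g=p+R[:,0]*3;print(g,(R.T@(g-[526.4,-109.2,83])).round(1))
o,a=shot("scene","s2");cv2.imwrite("pics/s2c.png",cv2.resize(a[130:280,220:390],None,fx=4,fy=4,interpolation=2))
```

```text
[[ 0.047 -0.296  0.954]
 [-0.164  0.94   0.3  ]
 [-0.985 -0.171 -0.004]] [ 536.92743244 -147.16868786   80.96334928] 3.3 [-0.3304346   0.55476067  1.71748669 -0.20009479  0.7802615  -0.49914123] [0.32600905 0.74573615 0.11720844]
[ 537.06949675 -147.66087483   78.00741123] [ 11.7 -38.5  -1.3]
```

View pics/s2c.png

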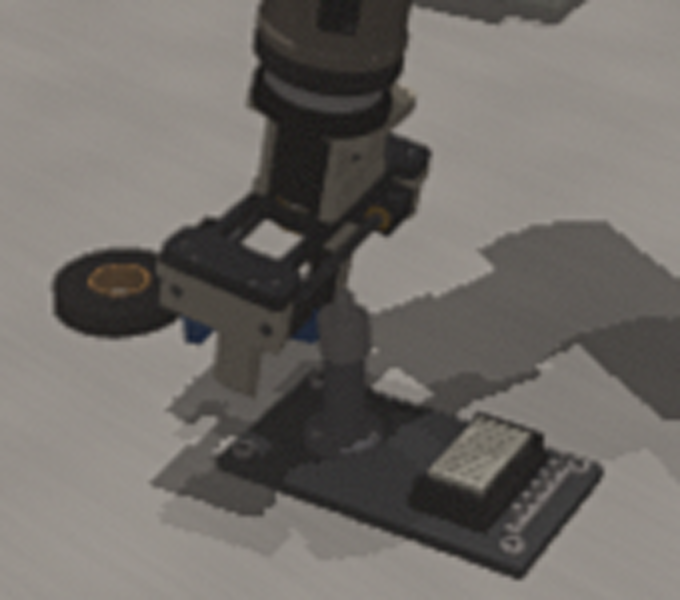

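Call:
arm_command --plan '[{"tx": 0,"ty": 0,"tz": 0,"wx": 0,"wy": 0,"wz": 0,"jaw": -1},{"tx": 0,"ty": 0,"tz": 0,"wx": 0,"wy": 0,"wz": 0,"jaw": -1},{"tx": 0,"ty": 0,"tz": 0,"wx": 0,"wy": 0,"wz": 0,"jaw": -1},{"tx": 0,"ty": 0,"tz": 0,"wx": 0,"wy": 0,"wz": 0,"jaw": -1},{"tx": 0,"ty": 0,"tz": 0,"wx": 0,"wy": 0,"wz": 0,"jaw": -1},{"tx": 0,"ty": 0,"tz": 0,"wx": 0,"wy": 0,"wz": 0,"jaw": -1},{"tx": 0,"ty": 0,"tz": 0,"wx": 0,"wy": 0,"wz": 0,"jaw": -1},{"tx": 0,"ty": 0,"tz": 0,"wx": 0,"wy": 0,"wz": 0,"jaw": -1}]'

```text
time: 4.15
tool_pos: [538.6, -147.8, 83.7]
tcp_rot: [-1.571, 1.396, -1.263]
contact_force: [1.1, -0.1, -0.0]
grip_width: 32.5
```

Run:
```python
from h import *
o,R,p=pose();print(p,o["time"],o["contact_force"],o["moment"],o["grip_width"])
```

```text
[ 538.64928969 -147.75599363   83.694582  ] 4.15 [ 1.10762556 -0.10859711 -0.03961   ] [ 0.10777973 -0.06695323  0.00632312] 32.5164739453787
```

Call:
arm_command --plan '[{"tx": 0,"ty": 0,"tz": 0,"wx": 0,"wy": 0,"wz": 0,"jaw": -1},{"tx": 0,"ty": 0,"tz": 0,"wx": 0,"wy": 0,"wz": 0,"jaw": -1},{"tx": 0,"ty": 0,"tz": 0,"wx": 0,"wy": 0,"wz": 0,"jaw": -1},{"tx": 0,"ty": 0,"tz": 0,"wx": 0,"wy": 0,"wz": 0,"jaw": -1}]'

```text
time: 4.55
tool_pos: [538.5, -147.8, 83.6]
tcp_rot: [-1.573, 1.396, -1.265]
contact_force: [-0.8, -0.0, 0.1]
grip_width: 19.8
```

Run:
```python
from h import *
o,R,p=pose();print(R.round(3),p,o["time"],o["contact_force"],o["moment"],o["grip_width"])
o,a=shot("wrist","w3");cv2.imwrite("pics/w3c.png",a)
```

```text
[[ 0.052 -0.299  0.953]
 [-0.166  0.938  0.303]
 [-0.985 -0.174 -0.   ]] [ 538.47967494 -147.80270139   83.64548043] 4.55 [-0.7572529  -0.01394734  0.12562474] [-0.04094072  0.06087053  0.04947563] 19.761117784790095
```

View pics/w3c.png

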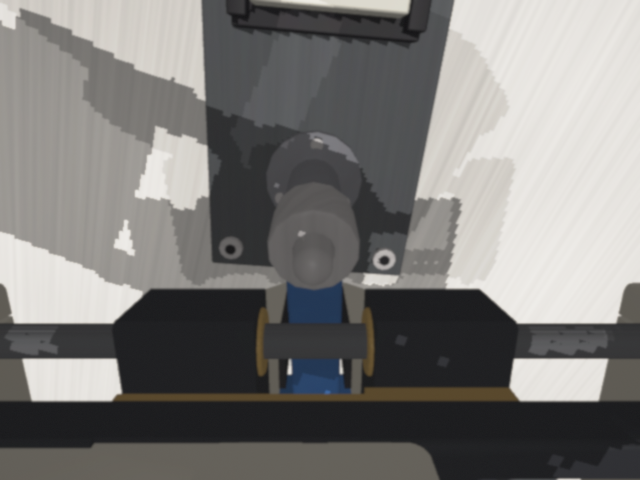

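Call:
arm_command --plan '[{"tx": -0.98,"ty": -0.174,"tz": 0,"wx": 0,"wy": 0,"wz": 0,"jaw": -1},{"tx": -1.97,"ty": -0.348,"tz": 0,"wx": 0,"wy": 0,"wz": 0,"jaw": -1},{"tx": -1.97,"ty": -0.348,"tz": 0,"wx": 0,"wy": 0,"wz": 0,"jaw": -1},{"tx": -2.95,"ty": -0.52,"tz": 0,"wx": 0,"wy": 0,"wz": 0,"jaw": -1},{"tx": -2.95,"ty": -0.52,"tz": 0,"wx": 0,"wy": 0,"wz": 0,"jaw": -1},{"tx": -2.95,"ty": -0.52,"tz": 0,"wx": 0,"wy": 0,"wz": 0,"jaw": -1},{"tx": 0,"ty": 0,"tz": 0,"wx": 0,"wy": 0,"wz": 0,"jaw": -1}]'

```text
time: 5.3
tool_pos: [540.6, -148.1, 228.7]
tcp_rot: [-1.53, 1.391, -1.222]
contact_force: [0.5, -0.1, -1.6]
grip_width: 19.5
```

Run:
```python
from h import *
o,R,p=pose();print(R.round(3),p,o["time"],o["contact_force"],o["moment"],o["grip_width"],o["joint_positions"])
o,a=shot("scene","s4");cv2.imwrite("pics/s4c.png",cv2.resize(a[80:250,200:400],None,fx=4,fy=3.5,interpolation=2))
o,a=shot("wrist","w4")
```

```text
[[ 0.061 -0.297  0.953]
 [-0.168  0.938  0.303]
 [-0.984 -0.179  0.007]] [ 540.61557964 -148.10979662  228.66444345] 5.3 [ 0.47832219 -0.07966362 -1.62796667] [ 0.10778766 -0.14535989  0.01850779] 19.465210659538158 [-0.33002697  0.3752447   1.5457983  -0.15632446  1.11155591 -0.57585833]
```

View pics/s4c.png

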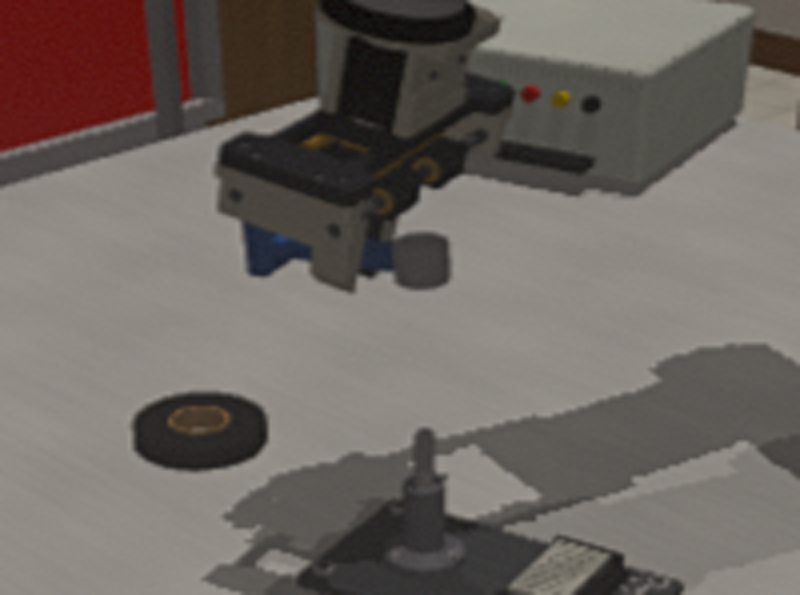

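View pics/w4.png

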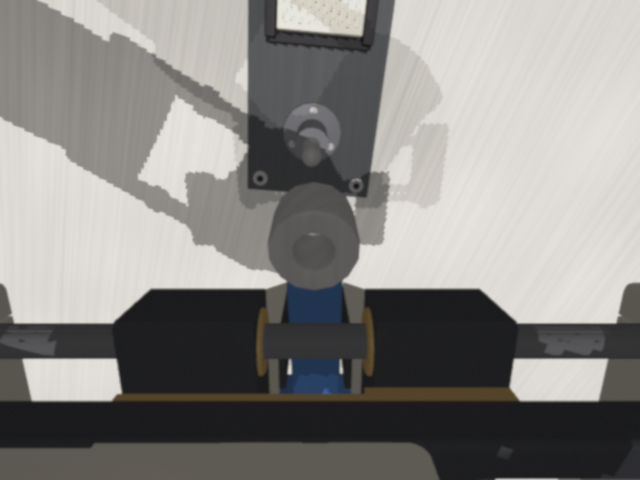

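```bash
cat > kin.py <<'E'
import json,numpy as np
from scipy.spatial.transform import Rotation as Ro
from scipy.optimize import least_squares
Rz=lambda a:Ro.from_euler('z',a).as_matrix();Ry=lambda a:Ro.from_euler('y',a).as_matrix()
FT=np.array([[0,0,-1],[0,1,0],[1,0,0.]])  # tool x=flange z, y=y, z=-x
def basis(q):
    A=Rz(q[0]);B=A@Ry(q[1]);C=B@Ry(q[2]);D=C@Rz(q[3]);E=D@Ry(q[4]);F=E@Rz(q[5])
    # params: z1; x1 ; y (lateral, upper) ; zB (L2); xC ; zC (L3) ; xD ; zE(tool)+; xE;
    M=np.stack([[0,0,1],A[:,0],A[:,1],B[:,2],C[:,0],C[:,2],D[:,0],D[:,1],E[:,0],E[:,2]],1)
    return M,F@FT
def fit():
    L=np.array(json.load(open("log.json")))
    A=np.concatenate([basis(l)[0] for l in L]);b=np.concatenate([l[6:9] for l in L])
    pr=np.array([300,0,0,330,0,330,0,0,0,250.]);w=.003
    x=np.linalg.lstsq(np.r_[A,w*np.eye(10)],np.r_[b,w*pr],rcond=None)[0]
    r=A@x-b;e=[np.abs(basis(l)[1]-l[9:].reshape(3,3)).max() for l in L]
    return x,r.reshape(-1,3),e
def fk(q,x):
    M,R=basis(q);return M@x,R
lo=np.array([-2.53,-.77,.04,-1,.28,-3.11]);hi=np.array([2.53,2.02,2.7,4.14,2.66,3.11])
def ik(p,R,x,seeds):
    best=None
    for s in seeds:
        f=lambda q:(lambda P,Q:np.r_[(P-p)/100,Ro.from_matrix(Q.T@R).as_rotvec()])(*fk(q,x))
        r=least_squares(f,np.clip(s,lo+.01,hi-.01),bounds=(lo,hi))
        if best is None or r.cost<best.cost-1e-9: best=r
    return best.x,best.cost
E
python3 - <<'E'
from kin import *
x,r,e=fit();print(x.round(1));print(r.round(1));print(np.array(e).round(3))
L=np.array(json.load(open("log.json")));print(L[:,:6].round(3))
E
```

```text
[ 2.230e+02 -3.000e-01  7.600e+01  5.059e+02  4.600e+01  3.795e+02
  2.000e-01  4.000e-01 -4.000e-01  2.961e+02]
[[ 0. -0. -0.]
 [ 0. -0. -0.]
 [-0.  0.  0.]
 [-0.  0.  0.]
 [ 0.  0. -0.]
 [ 0.  0.  0.]
 [ 0.  0.  0.]
 [-0. -0. -0.]]
[0. 0. 0. 0. 0. 0. 0. 0.]
[[-1.462  0.343  1.525 -0.     1.275 -0.146]
 [-1.462  0.343  1.525 -0.     1.275 -0.146]
 [-0.405  0.404  1.431 -0.     1.308 -0.436]
 [-0.405  0.404  1.431 -0.     1.308 -0.714]
 [-0.33   0.555  1.717 -0.2    0.78  -0.499]
 [-0.33   0.551  1.715 -0.2    0.781 -0.503]
 [-0.33   0.551  1.715 -0.2    0.781 -0.503]
 [-0.33   0.375  1.546 -0.156  1.112 -0.576]]
```

```bash
cat > search.py <<'E'
from kin import *
x,_,_=fit();L=np.array(json.load(open("log.json")));q0=L[-1,:6]
def RT(d,dip):
    xx=np.array([np.cos(dip)*np.cos(d),np.cos(dip)*np.sin(d),-np.sin(dip)]);yy=np.array([np.sin(dip)*np.cos(d),np.sin(dip)*np.sin(d),np.cos(dip)])
    return np.stack([xx,yy,np.cross(xx,yy)],1)
seeds=[np.array([.2,.6,1.6,a,b,c]) for a in (-.7,.5,1.6,2.8) for b in (.8,1.8) for c in (-1.5,1.5)]
def mar(q): return np.min(np.minimum(q-lo,hi-q))
if __name__=="__main__":
  res=[]
  for P in [(450,130),(520,130),(400,130)]:
    for d in np.arange(0,360,20):
        o=[]
        for dip,h in ((15,56.5),(12,50)):
            R=RT(np.radians(d),np.radians(dip));p=np.array([*P,h])-3*R[:,0]
            q,c=ik(p,R,x,seeds)
            o.append((c<1e-6,round(mar(q),2),q.round(2)))
        print(P,d,o[0][0],o[0][1],o[0][2],o[1][0],o[1][1],o[1][2])
E
time python3 search.py
```

```text
(450, 130) 0 True 0.07 [ 0.31  1.24  2.63  3.47  2.   -1.35] True 0.1 [ 0.31  1.32  2.6   3.5   2.1  -1.32]
(450, 130) 20 True 0.0 [-0.26  1.36  2.7   2.46  2.07 -2.12] True 0.02 [-0.27  1.45  2.68  2.39  2.15 -2.19]
(450, 130) 40 True 0.15 [-0.57  1.14  2.55  1.96  1.5  -2.09] True 0.17 [-0.58  1.22  2.53  1.93  1.56 -2.15]
(450, 130) 60 True 0.39 [-0.61  0.98  2.31  1.53  1.3  -1.73] True 0.41 [-0.62  1.05  2.29  1.52  1.35 -1.77]
(450, 130) 80 True 0.66 [-0.55  0.95  2.04  1.17  1.36 -1.43] True 0.67 [-0.56  1.    2.03  1.17  1.4  -1.47]
(450, 130) 100 True 0.92 [-0.45  0.98  1.78  0.9   1.54 -1.27] True 0.93 [-0.45  1.03  1.77  0.91  1.57 -1.29]
(450, 130) 120 True 0.92 [-0.33  1.04  1.53  0.7   1.74 -1.2 ] True 0.88 [-0.33  1.08  1.51  0.72  1.78 -1.21]
(450, 130) 140 True 0.71 [-0.2   1.11  1.31  0.52  1.95 -1.22] True 0.68 [-0.2   1.15  1.29  0.54  1.98 -1.23]
(450, 130) 160 True 0.54 [-0.06  1.17  1.13  0.32  2.12 -1.32] True 0.5 [-0.06  1.21  1.1   0.34  2.16 -1.32]
(450, 130) 180 True 0.44 [ 0.07  1.21  1.01  0.09  2.22 -1.5 ] True 0.39 [ 0.07  1.25  0.99  0.09  2.27 -1.5 ]
[... 4211 characters left out ...]
0) 240 True 0.43 [ 0.49  1.1   1.34 -0.57  1.91 -1.94] True 0.42 [ 0.5   1.14  1.32 -0.58  1.95 -1.93]
(400, 130) 260 True 0.24 [ 0.62  1.05  1.51 -0.76  1.73 -1.97] True 0.23 [ 0.62  1.09  1.49 -0.77  1.77 -1.96]
(400, 130) 280 True 0.04 [ 0.73  0.99  1.73 -0.96  1.54 -1.93] True 0.02 [ 0.73  1.04  1.71 -0.98  1.58 -1.9 ]
(400, 130) 300 False 0.0 [ 0.75  0.93  1.81 -1.    1.43 -2.01] False 0.0 [ 0.76  0.97  1.78 -1.    1.47 -1.98]
(400, 130) 320 False 0.0 [ 0.71  0.97  2.49  4.14  1.36 -1.18] False 0.0 [ 0.72  1.03  2.48  4.14  1.42 -1.15]
(400, 130) 340 False 0.0 [ 0.74  1.08  2.5   4.14  1.53 -1.18] False 0.0 [ 0.74  1.15  2.5   4.14  1.61 -1.12]
real	1m59.728s
user	1m53.855s
sys	0m0.208s
```

```bash
cat > sim.py <<'E'
from kin import *
X,_,_=fit()
def sim(q,rows,verbose=True):
    p,R=fk(q,X);worst=[];out=[]
    for i,r in enumerate(rows):
        t=np.array(r[:3],float)*10;w=np.array(r[3:6],float)
        p=p+R@t;R=R@Ro.from_rotvec(w).as_matrix()
        q2,c=ik(p,R,X,[q]);dq=np.abs(q2-q)/.1/np.array([2.57,2.57,3.14,3.14,3.14,3.14])
        m=np.min(np.minimum(q2-lo,hi-q2))
        if verbose and (c>1e-7 or dq.max()>.65 or m<.1 or i==len(rows)-1): print(i,"cost%.1e"%c,"spd%.2f"%dq.max(),"mar%.2f"%m,q2.round(2),p.round(0))
        q=q2
    return q,p,R
E
python3 - <<'E'
from sim import *
from search import RT
L=np.array(json.load(open("log.json")));q=L[-1,:6]
rows=[(0,0,0,0,0,.09)]*2
q1,p,R=sim(q,rows);print(R.round(3))
d=R.T@(np.array([450,140,228])-p)/10;print("trans",d.round(2))
q1,p,R=sim(q1,[(*(d/7),0,0,0)]*7)
q1,p,R=sim(q1,[(0,0,0,-.144,0,0)]*16)
q1,p,R=sim(q1,[(0,0,0,0,0,.1448)]*9);print(R.round(3))
# descend
d=R.T@(np.array([450,140,61])-p)/10;print("down",d.round(2))
q1,p,R=sim(q1,[(*(d/6),0,0,0)]*6)
# retreat back 12cm & up
q2,p,R=sim(q1,[(-3,0,0,0,0,0)]*4)
# B start / final
for nm,yw in (("Bstart",60),):
  Rb=RT(np.radians(60),np.radians(12));pb=np.array([450,140,51.])-3*Rb[:,0]
  qb,c=ik(pb,Rb,X,[np.array([-.6,1,2.2,1.5,1.3,-1.7])]);print(nm,qb.round(2),c)
  pb2=pb-Rb[:,0]*120;qb2,c=ik(pb2,Rb,X,[qb]);print("pre",qb2.round(2),c)
f=np.array([np.cos(1.797),np.sin(1.797),0])
for t in (0,8,12):
  t=np.radians(t);xx=np.array([0,0,-np.cos(t)])+f*np.sin(t);yy=-f*np.cos(t)-np.array([0,0,1])*np.sin(t)
  Rf=np.stack([xx,yy,np.cross(xx,yy)],1)
  for h in (83,150):
    pf=np.array([526.4,-109.2,0])+f*45+np.array([0,0,h])-3*xx
    qf,c=ik(pf,Rf,X,[np.array([-.3,.5,1.7,a,.8,2.7]) for a in (-.5,0,.5)]);print("final",np.degrees(t),h,qf.round(2),c)
E
```

```text
1 cost7.0e-27 spd0.24 mar0.97 [-0.41  0.42  1.46  0.    1.25 -0.72] [ 541. -148.  229.]
[[ 0.007 -0.303  0.953]
 [ 0.002  0.953  0.303]
 [-1.    -0.     0.007]]
trans [ 0.06 30.2   0.11]
6 cost4.0e-22 spd0.35 mar0.89 [ 0.14  0.26  1.7   0.    1.17 -0.17] [450. 140. 228.]
15 cost4.5e-21 spd0.46 mar0.64 [ 0.14  0.26  1.7   0.    1.17 -2.47] [450. 140. 228.]
8 cost5.2e-24 spd0.29 mar0.31 [ 0.47  0.9   1.18 -0.69  2.18 -2.18] [450. 140. 228.]
[[-0.485 -0.14  -0.863]
 [-0.832 -0.23   0.505]
 [-0.27   0.963 -0.005]]
down [  4.5  -16.08   0.08]
5 cost1.4e-26 spd0.17 mar0.39 [ 0.47  1.14  1.19 -0.61  1.99 -2.01] [450. 140.  61.]
3 cost5.8e-27 spd0.43 mar0.34 [ 0.55  1.27  0.73 -0.66  2.29 -2.18] [508. 240.  93.]
Bstart [-0.59  1.05  2.3   1.55  1.35 -1.78] 6.356459289737667e-22
pre [-0.96  0.97  2.32  1.17  1.3  -1.71] 1.2139223754713745e-25
final 0.0 83 [-0.27  0.52  1.74 -0.    0.87  2.64] 1.3694152000231917e-20
final 0.0 150 [-0.27  0.43  1.67  0.    1.04  2.64] 1.075735294150785e-20
final 8.0 83 [-0.34  0.55  1.7   0.14  0.97  2.49] 2.047329618445262e-28
final 8.0 150 [-0.34  0.46  1.63  0.13  1.13  2.51] 1.7492835699151136e-30
final 12.000000000000002 83 [-0.37  0.57  1.68  0.2   1.02  2.42] 6.925184220791542e-26
final 12.000000000000002 150 [-0.37  0.48  1.61  0.19  1.17  2.46] 2.9951574586390273e-27
```

Call:
arm_command --plan '[{"tx": 0,"ty": 0,"tz": 0,"wx": 0,"wy": 0,"wz": 0.09,"jaw": -1},{"tx": 0,"ty": 0,"tz": 0,"wx": 0,"wy": 0,"wz": 0.09,"jaw": -1},{"tx": 0,"ty": 4.31,"tz": 0,"wx": 0,"wy": 0,"wz": 0,"jaw": -1},{"tx": 0,"ty": 4.31,"tz": 0,"wx": 0,"wy": 0,"wz": 0,"jaw": -1},{"tx": 0,"ty": 4.31,"tz": 0,"wx": 0,"wy": 0,"wz": 0,"jaw": -1},{"tx": 0,"ty": 4.31,"tz": 0,"wx": 0,"wy": 0,"wz": 0,"jaw": -1},{"tx": 0,"ty": 4.31,"tz": 0,"wx": 0,"wy": 0,"wz": 0,"jaw": -1},{"tx": 0,"ty": 4.31,"tz": 0,"wx": 0,"wy": 0,"wz": 0,"jaw": -1},{"tx": 0,"ty": 4.31,"tz": 0,"wx": 0,"wy": 0,"wz": 0,"jaw": -1},{"tx": 0,"ty": 0,"tz": 0,"wx": -0.144,"wy": 0,"wz": 0,"jaw": -1},{"tx": 0,"ty": 0,"tz": 0,"wx": -0.144,"wy": 0,"wz": 0,"jaw": -1},{"tx": 0,"ty": 0,"tz": 0,"wx": -0.144,"wy": 0,"wz": 0,"jaw": -1},{"tx": 0,"ty": 0,"tz": 0,"wx": -0.144,"wy": 0,"wz": 0,"jaw": -1},{"tx": 0,"ty": 0,"tz": 0,"wx": -0.144,"wy": 0,"wz": 0,"jaw": -1},{"tx": 0,"ty": 0,"tz": 0,"wx": -0.144,"wy": 0,"wz": 0,"jaw": -1},{"tx": 0,"ty": 0,"tz": 0,"wx": -0.144,"wy": 0,"wz": 0,"jaw": -1},{"tx": 0,"ty": 0,"tz": 0,"wx": -0.144,"wy": 0,"wz": 0,"jaw": -1},{"tx": 0,"ty": 0,"tz": 0,"wx": -0.144,"wy": 0,"wz": 0,"jaw": -1},{"tx": 0,"ty": 0,"tz": 0,"wx": -0.144,"wy": 0,"wz": 0,"jaw": -1},{"tx": 0,"ty": 0,"tz": 0,"wx": -0.144,"wy": 0,"wz": 0,"jaw": -1}]'

```text
time: 7.4
tool_pos: [446.2, 139.7, 223.5]
tcp_rot: [0.516, 1.564, 2.414]
contact_force: [0.1, -0.6, -1.0]
grip_width: 19.5
```

Call:
arm_command --plan '[{"tx": 0,"ty": 0,"tz": 0,"wx": -0.144,"wy": 0,"wz": 0,"jaw": -1},{"tx": 0,"ty": 0,"tz": 0,"wx": -0.144,"wy": 0,"wz": 0,"jaw": -1},{"tx": 0,"ty": 0,"tz": 0,"wx": -0.144,"wy": 0,"wz": 0,"jaw": -1},{"tx": 0,"ty": 0,"tz": 0,"wx": -0.144,"wy": 0,"wz": 0,"jaw": -1},{"tx": 0,"ty": 0,"tz": 0,"wx": -0.144,"wy": 0,"wz": 0,"jaw": -1},{"tx": 0,"ty": 0,"tz": 0,"wx": 0,"wy": 0,"wz": 0.145,"jaw": -1},{"tx": 0,"ty": 0,"tz": 0,"wx": 0,"wy": 0,"wz": 0.145,"jaw": -1},{"tx": 0,"ty": 0,"tz": 0,"wx": 0,"wy": 0,"wz": 0.145,"jaw": -1},{"tx": 0,"ty": 0,"tz": 0,"wx": 0,"wy": 0,"wz": 0.145,"jaw": -1},{"tx": 0,"ty": 0,"tz": 0,"wx": 0,"wy": 0,"wz": 0.145,"jaw": -1},{"tx": 0,"ty": 0,"tz": 0,"wx": 0,"wy": 0,"wz": 0.145,"jaw": -1},{"tx": 0,"ty": 0,"tz": 0,"wx": 0,"wy": 0,"wz": 0.145,"jaw": -1},{"tx": 0,"ty": 0,"tz": 0,"wx": 0,"wy": 0,"wz": 0.145,"jaw": -1},{"tx": 0,"ty": 0,"tz": 0,"wx": 0,"wy": 0,"wz": 0.145,"jaw": -1},{"tx": 0,"ty": 0,"tz": 0,"wx": 0,"wy": 0,"wz": 0,"jaw": -1}]'

```text
time: 8.9
tool_pos: [446.3, 140.0, 219.8]
tcp_rot: [1.559, 0.259, -2.102]
contact_force: [-0.0, 0.4, -1.7]
grip_width: 19.6
```

Run:
```python
from h import *
o,R,p=pose();print(R.round(3),p,o["time"],o["contact_force"],o["moment"],o["grip_width"],o["joint_positions"])
o,a=shot("scene","s5");k=cam("scene");u,v=proj(k,p).astype(int);print(u,v)
cv2.imwrite("pics/s5c.png",cv2.resize(a[v-100:v+100,u-120:u+120],None,fx=3,fy=3,interpolation=2))
```

```text
[[-0.489 -0.12  -0.864]
 [-0.834 -0.226  0.504]
 [-0.256  0.967  0.011]] [446.25867296 139.95149876 219.84402439] 8.9 [-0.00225205  0.36985276 -1.66641574] [ 0.86894136 -0.43246222  0.00371768] 19.638744174918976 [ 0.47099188  0.91527967  1.19822496 -0.68323407  2.17159065 -2.17566089]
429 184
```

View pics/s5c.png

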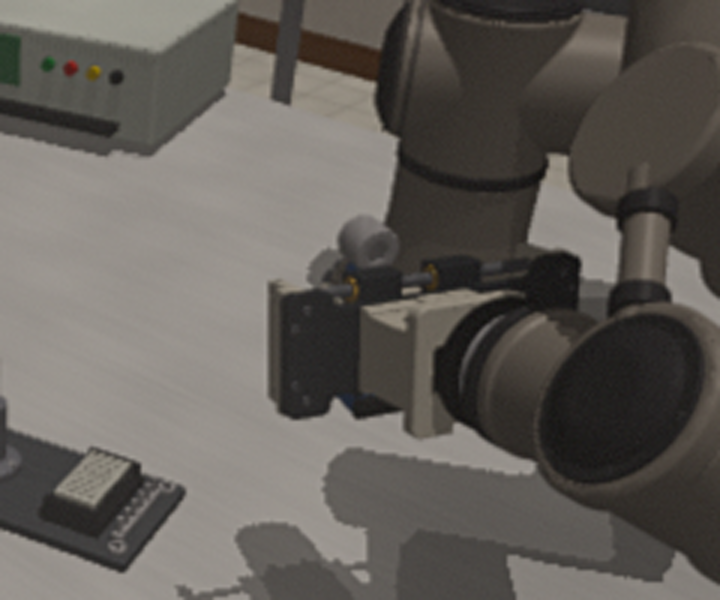

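Call:
arm_command --plan '[{"tx": 0.675,"ty": -2.41,"tz": 0,"wx": 0,"wy": 0,"wz": 0,"jaw": -1},{"tx": 1.0,"ty": -3.6,"tz": 0,"wx": 0,"wy": 0,"wz": 0,"jaw": -1},{"tx": 1.0,"ty": -3.6,"tz": 0,"wx": 0,"wy": 0,"wz": 0,"jaw": -1},{"tx": 0.675,"ty": -2.41,"tz": 0,"wx": 0,"wy": 0,"wz": 0,"jaw": -1},{"tx": 0.27,"ty": -0.97,"tz": 0,"wx": 0,"wy": 0,"wz": 0,"jaw": -1},{"tx": 0,"ty": 0,"tz": 0,"wx": 0,"wy": 0,"wz": 0,"jaw": -1},{"tx": 0,"ty": 0,"tz": 0,"wx": 0,"wy": 0,"wz": 0,"jaw": -1}]'

```text
time: 9.65
tool_pos: [447.2, 139.9, 91.7]
tcp_rot: [1.569, 0.272, -2.101]
contact_force: [0.9, -0.9, -1.1]
grip_width: 19.5
```

Run:
```python
from h import *
o,R,p=pose();print(R.round(3),p,o["time"],o["contact_force"],o["moment"],o["grip_width"],o["joint_positions"])
o,a=shot("scene","s6");k=cam("scene");u,v=proj(k,p).astype(int);print(u,v)
cv2.imwrite("pics/s6c.png",cv2.resize(a[v-100:v+70,u-100:u+120],None,fx=3.4,fy=3.4,interpolation=2))
o,a=shot("top","t6");k=cam("top");u,v=proj(k,p).astype(int);print(u,v)
cv2.imwrite("pics/t6c.png",cv2.resize(a[v-80:v+80,u-100:u+100],None,fx=3.5,fy=3.5,interpolation=2))
```

```text
[[-0.487 -0.134 -0.863]
 [-0.831 -0.233  0.506]
 [-0.269  0.963  0.002]] [447.17114222 139.89890433  91.73059305] 9.65 [ 0.88528335 -0.90242438 -1.07590827] [ 0.85587889 -0.4123684   0.00558304] 19.455399025688884 [ 0.46966871  1.0886584   1.20616093 -0.61381641  2.01437949 -2.03733467]
418 239
244 323
```

View pics/s6c.png

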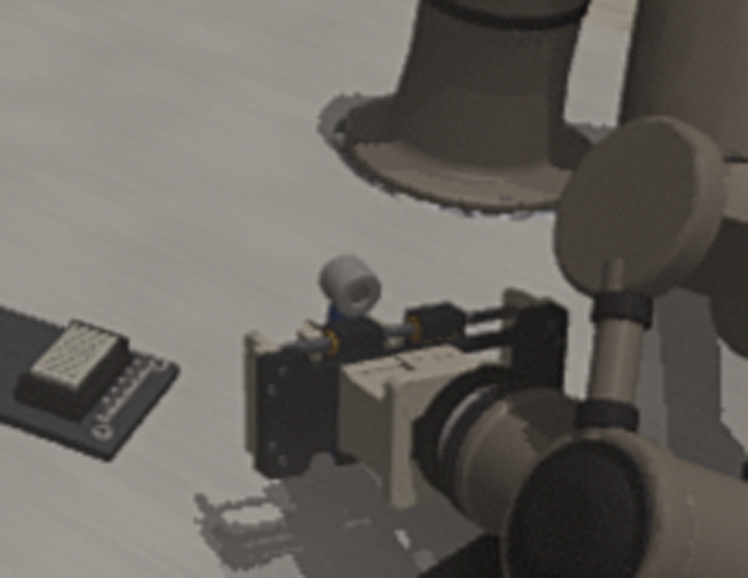

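View pics/t6c.png

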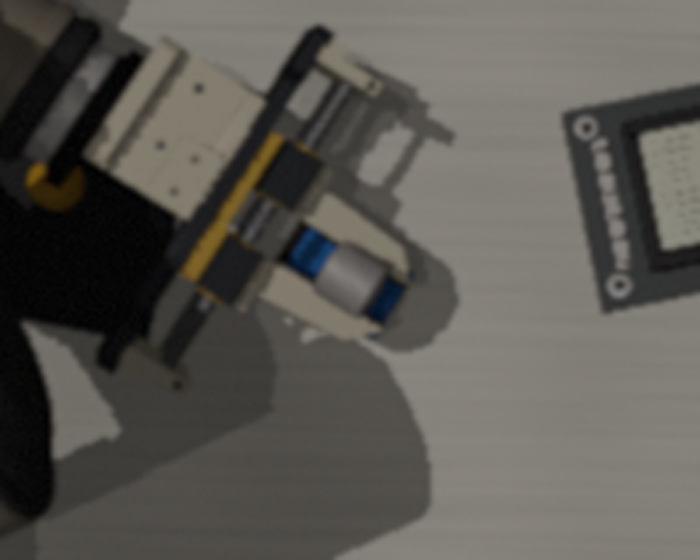

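Call:
arm_command --plan '[{"tx": 0.4,"ty": -1.45,"tz": 0,"wx": 0,"wy": 0,"wz": 0,"jaw": -1},{"tx": 0.27,"ty": -0.96,"tz": 0,"wx": 0,"wy": 0,"wz": 0,"jaw": -1},{"tx": 0.081,"ty": -0.29,"tz": 0,"wx": 0,"wy": 0,"wz": 0,"jaw": -1},{"tx": 0,"ty": 0,"tz": 0,"wx": 0,"wy": 0,"wz": 0,"jaw": -1},{"tx": 0,"ty": 0,"tz": 0,"wx": 0,"wy": 0,"wz": 0,"jaw": -1}]'

```text
time: 10.25
tool_pos: [446.4, 139.7, 62.1]
tcp_rot: [1.567, 0.269, -2.101]
contact_force: [0.1, -0.2, -1.0]
grip_width: 19.8
```

Call:
arm_command --plan '[{"tx": 0.054,"ty": -0.193,"tz": 0,"wx": 0,"wy": 0,"wz": 0,"jaw": -1},{"tx": 0.054,"ty": -0.193,"tz": 0,"wx": 0,"wy": 0,"wz": 0,"jaw": -1},{"tx": 0,"ty": 0,"tz": 0,"wx": 0,"wy": 0,"wz": 0,"jaw": -1}]'

```text
time: 10.55
tool_pos: [446.4, 139.7, 58.0]
tcp_rot: [1.567, 0.269, -2.101]
contact_force: [-0.6, -0.3, -1.6]
grip_width: 19.8
```

Call:
arm_command --plan '[{"tx": 0.027,"ty": -0.096,"tz": 0,"wx": 0,"wy": 0,"wz": 0,"jaw": -1},{"tx": 0.027,"ty": -0.096,"tz": 0,"wx": 0,"wy": 0,"wz": 0,"jaw": -1},{"tx": 0,"ty": 0,"tz": 0,"wx": 0,"wy": 0,"wz": 0,"jaw": -1}]'

```text
time: 10.85
tool_pos: [446.5, 139.8, 56.4]
tcp_rot: [1.567, 0.269, -2.101]
contact_force: [-0.6, 1.0, 0.8]
grip_width: 19.6
```

Call:
arm_command --plan '[{"tx": 0.027,"ty": -0.096,"tz": 0,"wx": 0,"wy": 0,"wz": 0,"jaw": -1},{"tx": 0.027,"ty": -0.096,"tz": 0,"wx": 0,"wy": 0,"wz": 0,"jaw": -1},{"tx": 0,"ty": 0,"tz": 0,"wx": 0,"wy": 0,"wz": 0,"jaw": -1}]'

```text
time: 11.15
tool_pos: [446.4, 139.9, 56.2]
tcp_rot: [1.569, 0.267, -2.101]
contact_force: [0.6, 3.3, 9.7]
grip_width: 19.3
```

Call:
arm_command --plan '[{"tx": -0.02,"ty": 0.07,"tz": 0,"wx": 0,"wy": 0,"wz": 0,"jaw": 0.2},{"tx": 0,"ty": 0,"tz": 0,"wx": 0,"wy": 0,"wz": 0,"jaw": 0.2},{"tx": 0,"ty": 0,"tz": 0,"wx": 0,"wy": 0,"wz": 0,"jaw": 0.2},{"tx": 0,"ty": 0,"tz": 0,"wx": 0,"wy": 0,"wz": 0,"jaw": 0.2},{"tx": -1,"ty": 0,"tz": 0,"wx": 0,"wy": 0,"wz": 0,"jaw": 1},{"tx": -3,"ty": 0,"tz": 0,"wx": 0,"wy": 0,"wz": 0,"jaw": 1},{"tx": -4,"ty": 0,"tz": 0,"wx": 0,"wy": 0,"wz": 0,"jaw": 1},{"tx": -4,"ty": 0,"tz": 0,"wx": 0,"wy": 0,"wz": 0,"jaw": 1},{"tx": 0,"ty": 0,"tz": 0,"wx": 0,"wy": 0,"wz": 0,"jaw": 1}]'

```text
time: 12.05
tool_pos: [506.6, 242.9, 87.5]
tcp_rot: [1.571, 0.276, -2.098]
contact_force: [-0.1, 0.1, -0.5]
grip_width: 87.0
```

Run:
```python
from h import *
o,R,p=pose();print(R.round(3),p,o["time"],o["contact_force"],o["grip_width"],o["joint_positions"])
o,a=shot("wrist","w7")
o,a=shot("top","t7");k=cam("top");u,v=proj(k,[446,140,60]).astype(int);print(u,v)
cv2.imwrite("pics/t7c.png",cv2.resize(a[v-60:v+60,u-80:u+80],None,fx=5,fy=5,interpolation=2))
```

```text
[[-0.484 -0.137 -0.864]
 [-0.832 -0.235  0.503]
 [-0.272  0.962 -0.   ]] [506.61369522 242.92194036  87.51076187] 12.05 [-0.1262991   0.10184359 -0.48723594] 86.9753602892116 [ 0.55109068  1.27746891  0.72527917 -0.64704816  2.28632349 -2.17587359]
246 325
```

View pics/w7.png

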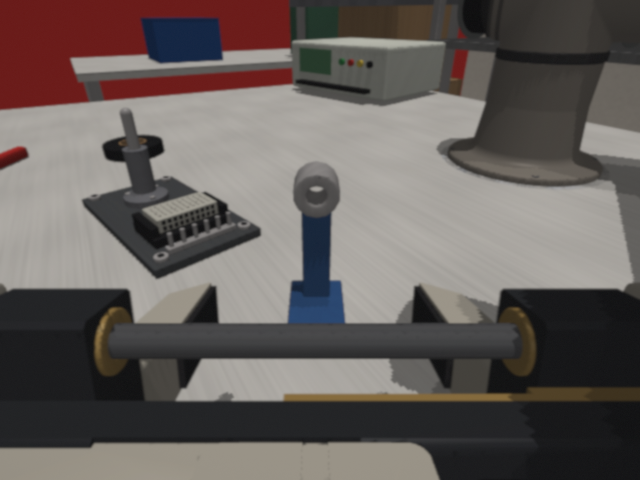

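View pics/t7c.png

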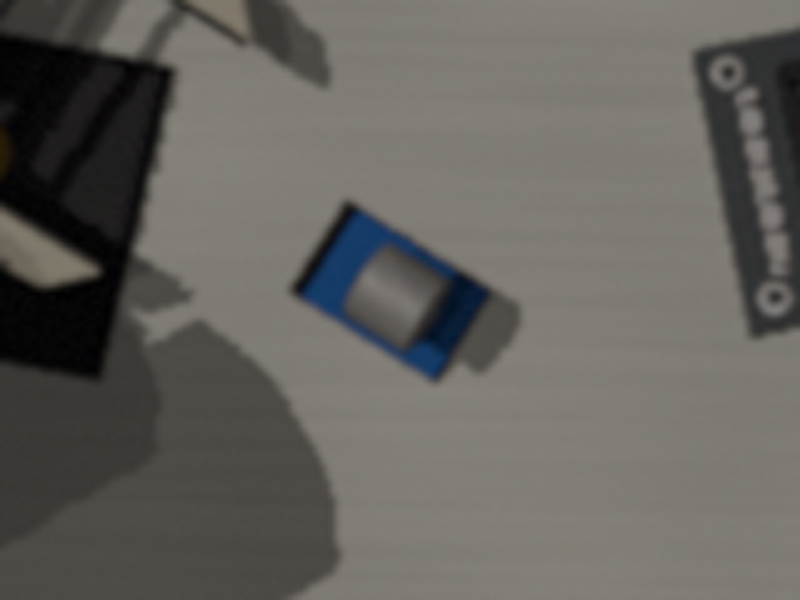

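Run:
```python
from h import *
k=cam("top");t=lambda x,y:(166+(x+.5)/5-.5,265+(y+.5)/5-.5)
c=[at_z(k,*t(*q),12) for q in [(350,200),(292,292),(437,380),(492,293)]]
print(np.array(c).round(1));m=np.mean(c,0)
e=(c[0]+c[1]-c[2]-c[3])/2;print("len",np.linalg.norm(e),"yaw h",np.degrees(np.arctan2(e[1],e[0])));e/=np.linalg.norm(e)
print("foot centre",m,"origin xy",m-16*e, "hub",at_z(k,*t(397,297),104))
P=np.load("pics/w7.npy");kw=cam("wrist",dict(tool_pos=P[:3],tcp_rot=P[3:]))
# bore front face centre z_k=13 at z=96
print("wrist bore front",at_z(kw,316,189,96))
print("hub front predicted px for origin guesses");
for s in (0,):
    print(proj(kw,np.array([444.9,137.3,96])+13*e))
# bore ray in plane
p,d=ray(kw,316,189);z=np.array([np.cos(np.radians(150)),np.sin(np.radians(150)),0])
pp,dd=ray(kw,316,300);print(at_z(kw,316,300,12))
```

```text
[[487.1 168.7  12. ]
 [452.5 188.4  12. ]
 [421.5 133.2  12. ]
 [453.8 114.2  12. ]]
len 63.558508600153345 yaw h 59.624195473964114
foot centre [453.73922136 151.12175516  12.        ] origin xy [445.64850956 137.31811859  12.        ] hub [445.52791105 137.56152096 104.        ]
wrist bore front [445.96105928 138.96081427  96.        ]
hub front predicted px for origin guesses
[316.11845852 195.86958745]
[450.89068243 147.68762719  12.        ]
```

Run:
```python
from sim import *
from search import RT
L=np.array(json.load(open("log.json")));q=L[-1,:6]
Rw=lambda R,v:(R.T@np.array(v,float)/10)
p,R=fk(q,X)
d=Rw(R,[0,0,150]);print("up",d.round(2),R.T@[0,0,1]);q,p,R=sim(q,[(*(d/3),0,0,0)]*3)
d=Rw(R,[-110,-200,0]);print(d.round(2));q,p,R=sim(q,[(*(d/5),0,0,0)]*5)
zt=R.T@[0,0,1];w=-zt*np.radians(180.1)/21;print("w",w.round(4))
q,p,R=sim(q,[(0,0,0,*w)]*21)
q,p,R=sim(q,[(0,0,0,0,0,.066)]);print(R.round(3))
Rb=RT(np.radians(59.7),np.radians(12))
g=np.array([445.6,137.3,51.])-3*Rb[:,0]-110*Rb[:,0]
print("pre",g)
d=Rw(R,[g[0]-p[0],g[1]-p[1],0]);print(d.round(2));n=int(np.ceil(np.linalg.norm(d)/4.8));q,p,R=sim(q,[(*(d/max(n,1)),0,0,0)]*n)
d=Rw(R,[0,0,g[2]-p[2]]);print(d.round(2));q,p,R=sim(q,[(*(d/5),0,0,0)]*5)
q,p,R=sim(q,[(2.75,0,0,0,0,0)]*4)
```

```text
up [-4.08 14.43 -0.  ] [-2.72240257e-01  9.62229297e-01 -1.49708282e-04]
2 cost1.1e-22 spd0.24 mar0.22 [ 0.55  1.1   0.7  -0.78  2.44 -2.36] [507. 243. 238.]
[21.96  6.21 -0.56]
0 cost2.9e-30 spd0.67 mar0.28 [ 0.52  1.01  0.92 -0.72  2.33 -2.27] [485. 203. 238.]
4 cost9.6e-20 spd0.40 mar0.28 [ 0.37  0.75  1.51 -0.72  1.99 -2.13] [397.  43. 238.]
w [ 0.0407 -0.144   0.    ]
20 cost3.8e-27 spd0.34 mar0.39 [-0.91  0.42  2.31  1.11  1.46 -1.19] [397.  43. 238.]
0 cost8.8e-31 spd0.22 mar0.38 [-0.93  0.48  2.32  1.13  1.5  -1.26] [397.  43. 238.]
[[ 0.494  0.105  0.863]
 [ 0.844  0.18  -0.505]
 [-0.208  0.978 -0.   ]]
pre [389.83421922  41.86830365  74.49402106]
[-0.42 -0.09 -0.53]
0 cost5.7e-22 spd0.08 mar0.37 [-0.95  0.47  2.33  1.11  1.5  -1.27] [390.  42. 238.]
[  3.39 -15.94   0.  ]
4 cost3.0e-24 spd0.38 mar0.37 [-0.95  0.99  2.33  1.19  1.29 -1.73] [390.  42.  74.]
3 cost2.2e-30 spd0.34 mar0.39 [-0.61  1.05  2.31  1.54  1.35 -1.8 ] [444. 135.  52.]
```

Call:
arm_command --plan '[{"tx": -1.35,"ty": 4.79,"tz": 0,"wx": 0,"wy": 0,"wz": 0,"jaw": 1},{"tx": -1.35,"ty": 4.79,"tz": 0,"wx": 0,"wy": 0,"wz": 0,"jaw": 1},{"tx": -1.35,"ty": 4.79,"tz": 0,"wx": 0,"wy": 0,"wz": 0,"jaw": 1},{"tx": 4.39,"ty": 1.24,"tz": -0.11,"wx": 0,"wy": 0,"wz": 0,"jaw": 1},{"tx": 4.39,"ty": 1.24,"tz": -0.11,"wx": 0,"wy": 0,"wz": 0,"jaw": 1},{"tx": 4.39,"ty": 1.24,"tz": -0.11,"wx": 0,"wy": 0,"wz": 0,"jaw": 1},{"tx": 4.39,"ty": 1.24,"tz": -0.11,"wx": 0,"wy": 0,"wz": 0,"jaw": 1},{"tx": 4.39,"ty": 1.24,"tz": -0.11,"wx": 0,"wy": 0,"wz": 0,"jaw": 1},{"tx": 0,"ty": 0,"tz": 0,"wx": 0.0407,"wy": -0.144,"wz": 0,"jaw": 1},{"tx": 0,"ty": 0,"tz": 0,"wx": 0.0407,"wy": -0.144,"wz": 0,"jaw": 1},{"tx": 0,"ty": 0,"tz": 0,"wx": 0.0407,"wy": -0.144,"wz": 0,"jaw": 1},{"tx": 0,"ty": 0,"tz": 0,"wx": 0.0407,"wy": -0.144,"wz": 0,"jaw": 1},{"tx": 0,"ty": 0,"tz": 0,"wx": 0.0407,"wy": -0.144,"wz": 0,"jaw": 1},{"tx": 0,"ty": 0,"tz": 0,"wx": 0.0407,"wy": -0.144,"wz": 0,"jaw": 1},{"tx": 0,"ty": 0,"tz": 0,"wx": 0.0407,"wy": -0.144,"wz": 0,"jaw": 1},{"tx": 0,"ty": 0,"tz": 0,"wx": 0.0407,"wy": -0.144,"wz": 0,"jaw": 1},{"tx": 0,"ty": 0,"tz": 0,"wx": 0.0407,"wy": -0.144,"wz": 0,"jaw": 1},{"tx": 0,"ty": 0,"tz": 0,"wx": 0.0407,"wy": -0.144,"wz": 0,"jaw": 1}]'

```text
time: 13.95
tool_pos: [394.4, 40.1, 237.2]
tcp_rot: [1.579, 0.268, 2.68]
contact_force: [-0.2, -0.1, 0.0]
grip_width: 92.0
```

Call:
arm_command --plan '[{"tx": 0,"ty": 0,"tz": 0,"wx": 0.0407,"wy": -0.144,"wz": 0,"jaw": 1},{"tx": 0,"ty": 0,"tz": 0,"wx": 0.0407,"wy": -0.144,"wz": 0,"jaw": 1},{"tx": 0,"ty": 0,"tz": 0,"wx": 0.0407,"wy": -0.144,"wz": 0,"jaw": 1},{"tx": 0,"ty": 0,"tz": 0,"wx": 0.0407,"wy": -0.144,"wz": 0,"jaw": 1},{"tx": 0,"ty": 0,"tz": 0,"wx": 0.0407,"wy": -0.144,"wz": 0,"jaw": 1},{"tx": 0,"ty": 0,"tz": 0,"wx": 0.0407,"wy": -0.144,"wz": 0,"jaw": 1},{"tx": 0,"ty": 0,"tz": 0,"wx": 0.0407,"wy": -0.144,"wz": 0,"jaw": 1},{"tx": 0,"ty": 0,"tz": 0,"wx": 0.0407,"wy": -0.144,"wz": 0,"jaw": 1},{"tx": 0,"ty": 0,"tz": 0,"wx": 0.0407,"wy": -0.144,"wz": 0,"jaw": 1},{"tx": 0,"ty": 0,"tz": 0,"wx": 0.0407,"wy": -0.144,"wz": 0,"jaw": 1},{"tx": 0,"ty": 0,"tz": 0,"wx": 0.0407,"wy": -0.144,"wz": 0,"jaw": 1},{"tx": 0,"ty": 0,"tz": 0,"wx": 0,"wy": 0,"wz": 0.066,"jaw": 1},{"tx": 0,"ty": 0,"tz": 0,"wx": 0,"wy": 0,"wz": 0,"jaw": 1},{"tx": 0,"ty": 0,"tz": 0,"wx": 0,"wy": 0,"wz": 0,"jaw": 1}]'

```text
time: 15.35
tool_pos: [395.0, 40.4, 237.2]
tcp_rot: [1.577, 0.217, 1.041]
contact_force: [-0.1, 0.2, -0.4]
grip_width: 92.2
```

Run:
```python
from h import *
from search import RT
o,R,p=pose();print(R.round(3),p,o["time"],o["contact_force"],o["grip_width"],o["joint_positions"])
Rb=RT(np.radians(59.7),np.radians(12));print(need(R,p,Rb,np.array([445.6,137.3,51.])-113*Rb[:,0]))
shot("wrist","w8")
```

```text
[[ 0.494  0.114  0.862]
 [ 0.842  0.182 -0.507]
 [-0.215  0.977 -0.006]] [395.04125717  40.37057146 237.24482686] 15.35 [-0.08529779  0.15918996 -0.41811635] 92.23307453730494 [-0.93615031  0.47232837  2.32169868  1.11862759  1.49982351 -1.24529767]
(array([-0.007,  0.001,  0.007]), array([  3.37, -15.93,  -0.42]), array([  3.25, -15.95,  -0.53]))
```

View pics/w8.png

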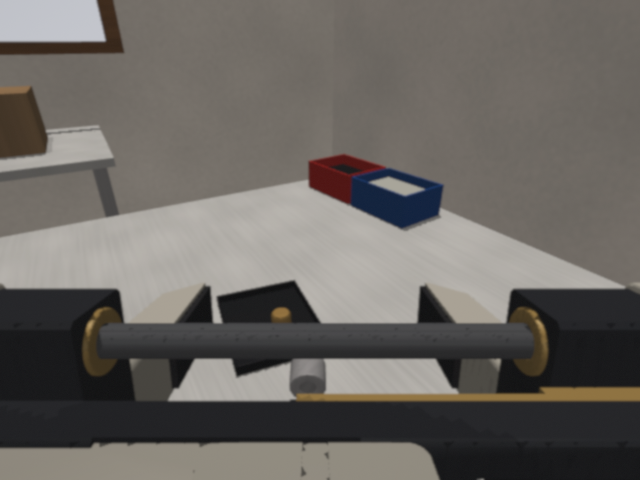

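Call:
arm_command --plan '[{"tx": 0.66,"ty": -3.19,"tz": -0.1,"wx": 0,"wy": 0,"wz": 0,"jaw": 1},{"tx": 0.66,"ty": -3.19,"tz": -0.1,"wx": 0,"wy": 0,"wz": 0,"jaw": 1},{"tx": 0.66,"ty": -3.19,"tz": -0.1,"wx": 0,"wy": 0,"wz": 0,"jaw": 1},{"tx": 0.66,"ty": -3.19,"tz": -0.1,"wx": 0,"wy": 0,"wz": 0,"jaw": 1},{"tx": 0.66,"ty": -3.19,"tz": -0.1,"wx": 0,"wy": 0,"wz": 0,"jaw": 1},{"tx": 0,"ty": 0,"tz": 0,"wx": 0,"wy": 0,"wz": 0,"jaw": 1},{"tx": 0,"ty": 0,"tz": 0,"wx": 0,"wy": 0,"wz": 0,"jaw": 1}]'

```text
time: 16.1
tool_pos: [389.6, 41.8, 75.2]
tcp_rot: [1.577, 0.215, 1.042]
contact_force: [0.6, -0.1, 1.3]
grip_width: 91.9
```

Run:
```python
from h import *
from search import RT
o,R,p=pose();print(R.round(3),p,o["time"],o["contact_force"],o["joint_positions"])
Rb=RT(np.radians(59.7),np.radians(12));print(need(R,p,Rb,np.array([445.6,137.3,51.])-3*Rb[:,0]))
shot("wrist","w9")
```

```text
[[ 0.493  0.112  0.863]
 [ 0.844  0.181 -0.505]
 [-0.213  0.977 -0.006]] [389.55696663  41.82355132  75.17287122] 16.1 [ 0.64442304 -0.13347259  1.34316365] [-0.94733796  0.98036208  2.32939108  1.19125172  1.29061312 -1.7248429 ]
(array([-0.006, -0.   ,  0.005]), array([11.03, -0.  ,  0.02]), array([11.03, -0.06,  0.02]))
```

View pics/w9.png

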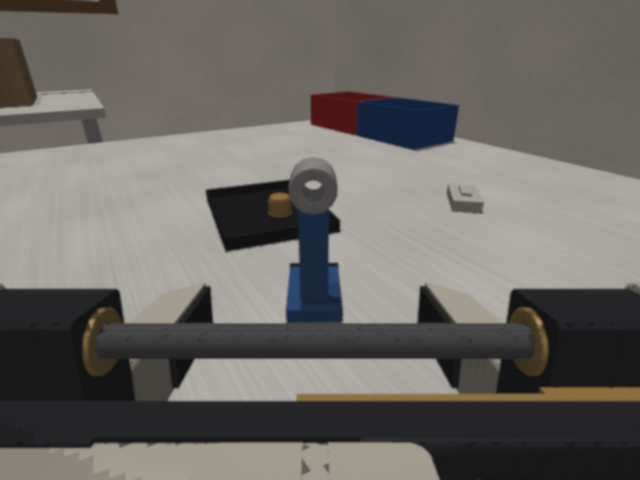

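Keeper stands centred (hub at 314,186). Advance and close.

Call:
arm_command --plan '[{"tx": 3.5,"ty": 0,"tz": 0,"wx": 0,"wy": 0,"wz": 0,"jaw": 1},{"tx": 3.5,"ty": 0,"tz": 0,"wx": 0,"wy": 0,"wz": 0,"jaw": 0.3},{"tx": 2.5,"ty": 0,"tz": 0,"wx": 0,"wy": 0,"wz": 0,"jaw": 0},{"tx": 1.5,"ty": 0,"tz": 0,"wx": 0,"wy": 0,"wz": 0,"jaw": -0.2},{"tx": 0,"ty": 0,"tz": 0,"wx": 0,"wy": 0,"wz": 0,"jaw": -1},{"tx": 0,"ty": 0,"tz": 0,"wx": 0,"wy": 0,"wz": 0,"jaw": -1},{"tx": 0,"ty": 0,"tz": 0,"wx": 0,"wy": 0,"wz": 0,"jaw": -1},{"tx": 0,"ty": 0,"tz": 0,"wx": 0,"wy": 0,"wz": 0,"jaw": -1},{"tx": 0,"ty": 0,"tz": 0,"wx": 0,"wy": 0,"wz": 0,"jaw": -1},{"tx": 0,"ty": 0,"tz": 0,"wx": 0,"wy": 0,"wz": 0,"jaw": -1}]'

```text
time: 17.15
tool_pos: [444.0, 133.7, 51.1]
tcp_rot: [1.575, 0.216, 1.04]
contact_force: [0.2, 0.4, 0.0]
grip_width: 24.4
```

Run:
```python
from h import *
from search import RT
o,R,p=pose();print(R.round(3),p,o["time"],o["contact_force"],o["joint_positions"],o["grip_width"])
g=np.array([445.6,137.3,96]);print("origin in tool",R.T@(g-p))
```

```text
[[ 0.494  0.112  0.862]
 [ 0.842  0.183 -0.507]
 [-0.214  0.977 -0.004]] [443.9754828  133.70181415  51.1322425 ] 17.15 [0.2415359  0.41544762 0.04136629] [-0.61250597  1.05067683  2.31370904  1.53942585  1.34234443 -1.79506739] 24.387655610843755
origin in tool [-5.77272855 44.66575792 -0.58935155]
```

Call:
arm_command --plan '[{"tx": 0,"ty": 0,"tz": 0,"wx": 0,"wy": 0,"wz": 0,"jaw": -1},{"tx": 0,"ty": 0,"tz": 0,"wx": 0,"wy": 0,"wz": 0,"jaw": -1},{"tx": 0,"ty": 0,"tz": 0,"wx": 0,"wy": 0,"wz": 0,"jaw": -1}]'

```text
time: 17.45
tool_pos: [443.9, 134.1, 51.0]
tcp_rot: [1.575, 0.216, 1.041]
contact_force: [-0.7, -1.5, 0.6]
grip_width: 19.9
```

Run:
```python
from h import *
o,R,p=pose();print(R.round(4),p,o["time"],o["contact_force"],o["joint_positions"],o["grip_width"])
# keeper pose in tool
xk=R.T@[0,0,-1.];yk=np.array([0,0,1.]) # jaw axis approx keeper +-y
print("xk",xk)
zk=R[:,0]*1.;zk[2]=0;zk/=np.linalg.norm(zk);zk=R.T@zk
yk=np.cross(zk,xk);Rk=np.stack([xk,yk,zk],1)
h=R@zk;along=h@(np.array([445.6,137.3,0])-p*[1,1,0])
ot=R.T@np.array([0,0,96-p[2]])+zk*along;ot[2]=0
print("origin in tool",ot,"yk",yk,"along",along)
np.savez("keeper.npz",Rk=Rk,ot=ot)
from sim import *
q=np.array(o["joint_positions"]);Rw=lambda R,v:(R.T@np.array(v,float)/10)
p,R=fk(q,X)
d=Rw(R,[0,0,150]);print("up",d.round(2));q,p,R=sim(q,[(*(d/4),0,0,0)]*4)
q,p,R=sim(q,[(0,0,0,0,0,-1.5708/11)]*11);
xw=R@Rk[:,0];print("xk world",xw,"zk",R@Rk[:,2]);a=np.arctan2(xw[1],xw[0]);
dy=(1.797-a);dy=(dy+np.pi)%(2*np.pi)-np.pi;print("yaw",dy)
w=R.T@[0,0,dy];print("w",w,w/17);q,p,R=sim(q,[(0,0,0,*(w/17))]*17)
print("xk",R@Rk[:,0],R@Rk[:,2])
O=p+R@ot;d=Rw(R,np.array([526.4,-109.5,O[2]])-O);print("O",O,"trans",d.round(2));n=int(np.ceil(np.linalg.norm(d)/4.6));print(n,(d/n).round(3));q,p,R=sim(q,[(*(d/n),0,0,0)]*n)
d=Rw(R,[0,0,-10]);print("down1cm",d)
```

```text
[[ 0.4937  0.1116  0.8625]
 [ 0.8429  0.1829 -0.5061]
 [-0.2142  0.9768 -0.0038]] [443.88478091 134.14049455  50.98735231] 17.45 [-0.72782026 -1.49342962  0.57863696] [-0.6114356   1.05102868  2.31359484  1.53970378  1.34231269 -1.79520675] 19.891406592230222
xk [ 0.21419332 -0.97678386  0.00380977]
origin in tool [-6.13163644 44.73725373  0.        ] yk [ 7.13405029e-17 -3.90028814e-03 -9.99992394e-01] along 3.5931646141335825
up [-3.21 14.65 -0.06]
3 cost7.3e-31 spd0.47 mar0.35 [-0.61  0.58  2.35  1.45  1.38 -1.36] [444. 134. 201.]
2 cost1.4e-18 spd0.67 mar0.47 [-0.45  0.27  2.23  1.2   1.02 -0.79] [444. 134. 201.]
3 cost7.5e-18 spd0.74 mar0.53 [-0.36  0.21  2.17  1.05  0.94 -0.56] [444. 134. 201.]
4 cost3.3e-31 spd0.81 mar0.60 [-0.27  0.18  2.1   0.85  0.88 -0.31] [444. 134. 201.]
5 cost6.1e-31 spd0.84 mar0.59 [-0.17  0.17  2.03  0.63  0.87 -0.04] [444. 134. 201.]
6 cost3.0e-30 spd0.79 mar0.61 [-0.08  0.18  1.95  0.42  0.89  0.21] [444. 134. 201.]
7 cost5.8e-20 spd0.68 mar0.68 [0.01 0.21 1.87 0.23 0.96 0.42] [444. 134. 201.]
10 cost4.8e-23 spd0.38 mar0.84 [ 0.23  0.37  1.64 -0.16  1.28  0.81] [444. 134. 201.]
xk world [-5.02813142e-01 -8.64395132e-01 -1.08411765e-05] zk [-0.00400981  0.00234502 -0.99998921]
yaw -2.3885388110957164
w [2.33308428 0.51161762 0.00909978] [0.13724025 0.03009515 0.00053528]
16 cost2.9e-29 spd0.40 mar0.30 [-0.01  0.28  1.77  0.23  1.14  2.81] [444. 134. 201.]
xk [-2.24279534e-01  9.74524854e-01 -1.08411750e-05] [ 0.00452926  0.00103125 -0.99998921]
O [453.82601938  90.23979668 197.39420987] trans [-4.51 20.6  -2.67]
5 [-0.901  4.119 -0.535]
4 cost5.3e-22 spd0.24 mar0.63 [-0.38  0.43  1.55  0.19  1.29  2.48] [516. -66. 201.]
down1cm [0.97678307 0.21419691 0.00380977]
```

Call:
arm_command --plan '[{"tx": -0.4,"ty": 1.83,"tz": 0,"wx": 0,"wy": 0,"wz": 0,"jaw": -1},{"tx": -0.9,"ty": 4.1,"tz": 0,"wx": 0,"wy": 0,"wz": 0,"jaw": -1},{"tx": -0.95,"ty": 4.36,"tz": 0,"wx": 0,"wy": 0,"wz": 0,"jaw": -1},{"tx": -0.95,"ty": 4.36,"tz": 0,"wx": 0,"wy": 0,"wz": 0,"jaw": -1},{"tx": 0,"ty": 0,"tz": 0,"wx": 0,"wy": 0,"wz": -0.0982,"jaw": -1},{"tx": 0,"ty": 0,"tz": 0,"wx": 0,"wy": 0,"wz": -0.0982,"jaw": -1},{"tx": 0,"ty": 0,"tz": 0,"wx": 0,"wy": 0,"wz": -0.0982,"jaw": -1},{"tx": 0,"ty": 0,"tz": 0,"wx": 0,"wy": 0,"wz": -0.0982,"jaw": -1},{"tx": 0,"ty": 0,"tz": 0,"wx": 0,"wy": 0,"wz": -0.0982,"jaw": -1},{"tx": 0,"ty": 0,"tz": 0,"wx": 0,"wy": 0,"wz": -0.0982,"jaw": -1},{"tx": 0,"ty": 0,"tz": 0,"wx": 0,"wy": 0,"wz": -0.0982,"jaw": -1},{"tx": 0,"ty": 0,"tz": 0,"wx": 0,"wy": 0,"wz": -0.0982,"jaw": -1},{"tx": 0,"ty": 0,"tz": 0,"wx": 0,"wy": 0,"wz": -0.0982,"jaw": -1},{"tx": 0,"ty": 0,"tz": 0,"wx": 0,"wy": 0,"wz": -0.0982,"jaw": -1},{"tx": 0,"ty": 0,"tz": 0,"wx": 0,"wy": 0,"wz": -0.0982,"jaw": -1},{"tx": 0,"ty": 0,"tz": 0,"wx": 0,"wy": 0,"wz": -0.0982,"jaw": -1},{"tx": 0,"ty": 0,"tz": 0,"wx": 0,"wy": 0,"wz": -0.0982,"jaw": -1},{"tx": 0,"ty": 0,"tz": 0,"wx": 0,"wy": 0,"wz": -0.0982,"jaw": -1},{"tx": 0,"ty": 0,"tz": 0,"wx": 0,"wy": 0,"wz": -0.0982,"jaw": -1},{"tx": 0,"ty": 0,"tz": 0,"wx": 0,"wy": 0,"wz": -0.0982,"jaw": -1}]'

```text
time: 19.45
tool_pos: [443.8, 134.0, 200.9]
tcp_rot: [-1.589, 1.35, -2.119]
contact_force: [-0.3, -0.1, -2.2]
grip_width: 19.6
```

Call:
arm_command --plan '[{"tx": 0,"ty": 0,"tz": 0,"wx": 0.1372,"wy": 0.0301,"wz": 0.0005,"jaw": -1},{"tx": 0,"ty": 0,"tz": 0,"wx": 0.1372,"wy": 0.0301,"wz": 0.0005,"jaw": -1},{"tx": 0,"ty": 0,"tz": 0,"wx": 0.1372,"wy": 0.0301,"wz": 0.0005,"jaw": -1},{"tx": 0,"ty": 0,"tz": 0,"wx": 0.1372,"wy": 0.0301,"wz": 0.0005,"jaw": -1},{"tx": 0,"ty": 0,"tz": 0,"wx": 0.1372,"wy": 0.0301,"wz": 0.0005,"jaw": -1},{"tx": 0,"ty": 0,"tz": 0,"wx": 0.1372,"wy": 0.0301,"wz": 0.0005,"jaw": -1},{"tx": 0,"ty": 0,"tz": 0,"wx": 0.1372,"wy": 0.0301,"wz": 0.0005,"jaw": -1},{"tx": 0,"ty": 0,"tz": 0,"wx": 0.1372,"wy": 0.0301,"wz": 0.0005,"jaw": -1},{"tx": 0,"ty": 0,"tz": 0,"wx": 0.1372,"wy": 0.0301,"wz": 0.0005,"jaw": -1},{"tx": 0,"ty": 0,"tz": 0,"wx": 0.1372,"wy": 0.0301,"wz": 0.0005,"jaw": -1},{"tx": 0,"ty": 0,"tz": 0,"wx": 0.1372,"wy": 0.0301,"wz": 0.0005,"jaw": -1},{"tx": 0,"ty": 0,"tz": 0,"wx": 0.1372,"wy": 0.0301,"wz": 0.0005,"jaw": -1},{"tx": 0,"ty": 0,"tz": 0,"wx": 0.1372,"wy": 0.0301,"wz": 0.0005,"jaw": -1},{"tx": 0,"ty": 0,"tz": 0,"wx": 0.1372,"wy": 0.0301,"wz": 0.0005,"jaw": -1},{"tx": 0,"ty": 0,"tz": 0,"wx": 0.1372,"wy": 0.0301,"wz": 0.0005,"jaw": -1},{"tx": 0,"ty": 0,"tz": 0,"wx": 0.1372,"wy": 0.0301,"wz": 0.0005,"jaw": -1},{"tx": 0,"ty": 0,"tz": 0,"wx": 0.1372,"wy": 0.0301,"wz": 0.0005,"jaw": -1},{"tx": 0,"ty": 0,"tz": 0,"wx": 0,"wy": 0,"wz": 0,"jaw": -1},{"tx": 0,"ty": 0,"tz": 0,"wx": 0,"wy": 0,"wz": 0,"jaw": -1}]'

```text
time: 21.35
tool_pos: [443.9, 134.0, 200.8]
tcp_rot: [-1.583, 1.355, 1.786]
contact_force: [-1.2, 0.2, -1.0]
grip_width: 19.8
```

```bash
cat > kp.py <<'E'
from h import *
def rep(target=(526.4,-109.5),ax=1.797):
    K=np.load("keeper.npz");Rk,ot=K["Rk"],K["ot"]
    o,R,p=pose();xw=R@Rk[:,0];zw=R@Rk[:,2];O=p+R@ot
    print("t",o["time"],"F",o["contact_force"].round(1),"M",o["moment"].round(2),"grip",o["grip_width"].round(1),"q",o["joint_positions"].round(2))
    print("p",p.round(1),"O",O.round(1),"xk yaw",np.arctan2(xw[1],xw[0]).round(4),"xk z",xw[2].round(4),"zk",zw.round(4))
    # correction: world rotation to make xk horizontal along ax, zk down
    Rt=np.stack([yaw(ax),np.cross([0,0,-1.],yaw(ax)),[0,0,-1.]],1)
    Rn=Rt@Rk.T;w=Ro.from_matrix(R.T@Rn).as_rotvec();print("w",w.round(4))
    pt=np.array([*target,O[2]])-Rn@ot;print("then trans(cm, in new tool)",(Rn.T@(pt-p)/10).round(3),"down1cm",(Rn.T@[0,0,-1]).round(4))
E
python3 -c "
from kp import *
rep();shot('wrist','w10');o,a=shot('scene','s10');cv2.imwrite('pics/s10c.png',cv2.resize(a[100:300,300:520],None,fx=3.4,fy=3,interpolation=2))"
```

```text
Traceback (most recent call last):
  File "kp.py", line 5, in rep
    print("t",o["time"],"F",o["contact_force"].round(1),"M",o["moment"].round(2),"grip",o["grip_width"].round(1),"q",o["joint_positions"].round(2))
                                                                                        ^^^^^^^^^^^^^^^^^^^^^
AttributeError: 'float' object has no attribute 'round'
```

```bash
sed -i 's/o\["grip_width"\].round(1)/round(o["grip_width"],1)/' kp.py
python3 -c "
from kp import *
rep();shot('wrist','w10');o,a=shot('scene','s10');cv2.imwrite('pics/s10c.png',cv2.resize(a[100:300,300:520],None,fx=3.4,fy=3,interpolation=2))"
```

```text
t 21.35 F [-1.2  0.2 -1. ] M [-0.07 -0.07  0.03] grip 19.8 q [-0.01  0.29  1.77  0.23  1.14  2.8 ]
p [443.9 134.  200.8] O [454.1  90.2 197.2] xk yaw 1.8016 xk z 0.0 zk [ 3.3e-03  8.0e-04 -1.0e+00]
w [ 0.0052 -0.0023  0.    ]
then trans(cm, in new tool) [-4.515 20.581 -2.673] down1cm [ 9.768e-01  2.142e-01 -8.000e-04]
```

View pics/w10.png

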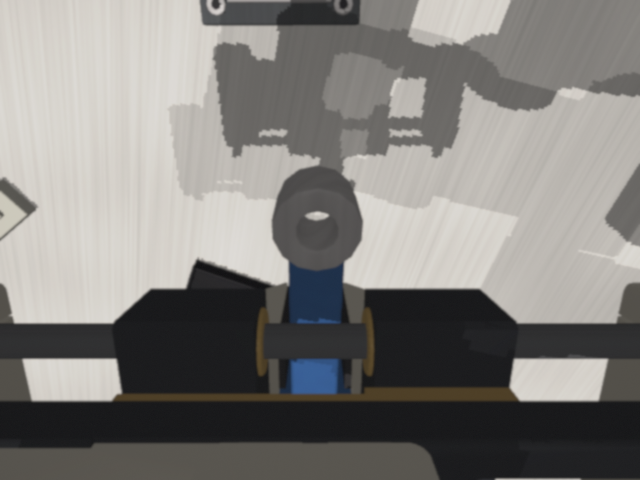

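View pics/s10c.png

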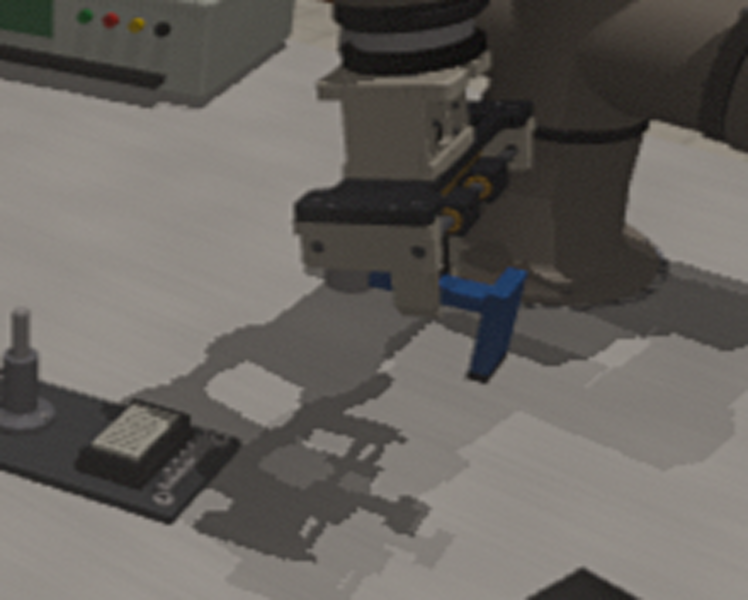

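Call:
arm_command --plan '[{"tx": 0,"ty": 0,"tz": 0,"wx": 0.005,"wy": -0.002,"wz": 0,"jaw": -1},{"tx": -0.903,"ty": 4.116,"tz": -0.535,"wx": 0,"wy": 0,"wz": 0,"jaw": -1},{"tx": -0.903,"ty": 4.116,"tz": -0.535,"wx": 0,"wy": 0,"wz": 0,"jaw": -1},{"tx": -0.903,"ty": 4.116,"tz": -0.535,"wx": 0,"wy": 0,"wz": 0,"jaw": -1},{"tx": -0.903,"ty": 4.116,"tz": -0.535,"wx": 0,"wy": 0,"wz": 0,"jaw": -1},{"tx": -0.903,"ty": 4.116,"tz": -0.535,"wx": 0,"wy": 0,"wz": 0,"jaw": -1},{"tx": 0,"ty": 0,"tz": 0,"wx": 0,"wy": 0,"wz": 0,"jaw": -1},{"tx": 0,"ty": 0,"tz": 0,"wx": 0,"wy": 0,"wz": 0,"jaw": -1}]'

```text
time: 22.25
tool_pos: [516.3, -66.5, 200.5]
tcp_rot: [-1.568, 1.354, 1.791]
contact_force: [0.4, 0.0, -1.0]
grip_width: 19.9
```

```bash
python3 -c "
from kp import *
rep();shot('wrist','w11');o,a=shot('top','t11');o,a=shot('scene','s11');cv2.imwrite('pics/s11c.png',cv2.resize(a[130:280,240:390],None,fx=4,fy=4,interpolation=2))"
```

```text
t 22.25 F [ 0.4  0.  -1. ] M [-0.07  0.01 -0.03] grip 19.9 q [-0.38  0.43  1.55  0.19  1.29  2.48]
p [516.3 -66.5 200.5] O [ 526.  -110.4  196.9] xk yaw 1.7922 xk z 0.0009 zk [-0.e+00  9.e-04 -1.e+00]
w [-0.0046 -0.0012  0.0009]
then trans(cm, in new tool) [ 0.022 -0.079 -0.04 ] down1cm [ 9.768e-01  2.142e-01 -8.000e-04]
```

View pics/w11.png

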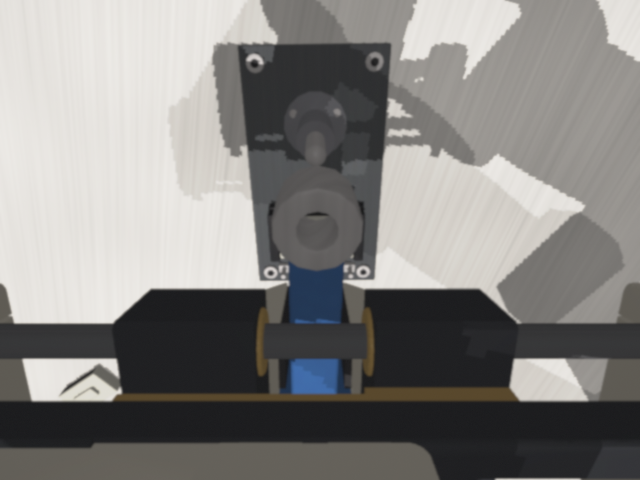

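View pics/s11c.png

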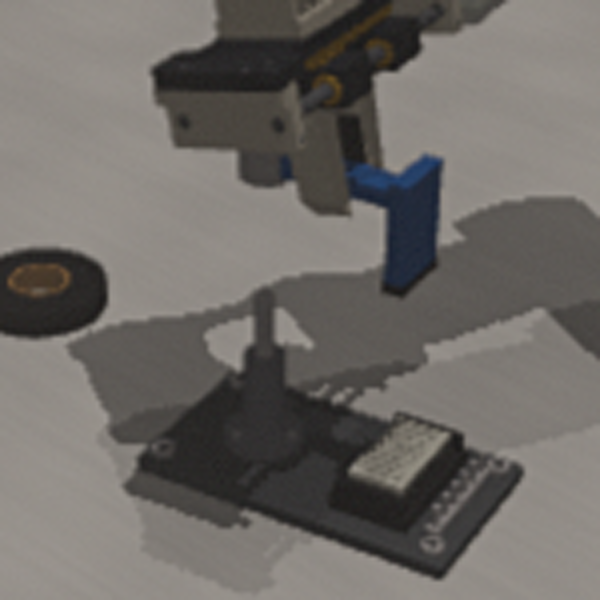

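Run:
```python
from h import *
P=np.load("pics/w11.npy");k=cam("wrist",dict(tool_pos=P[:3],tcp_rot=P[3:]))
for z in (112,70,20): print(z,proj(k,[526.4,-109.5,z]))
a=cv2.imread("pics/w11.png");cv2.imwrite("pics/w11c.png",cv2.resize(a[80:280,240:400],None,fx=4,fy=3,interpolation=2))
```

```text
112 [315.50267849 156.68727469]
70 [315.32359662 139.6127265 ]
20 [315.1703732  125.00364946]
```

View pics/w11c.png

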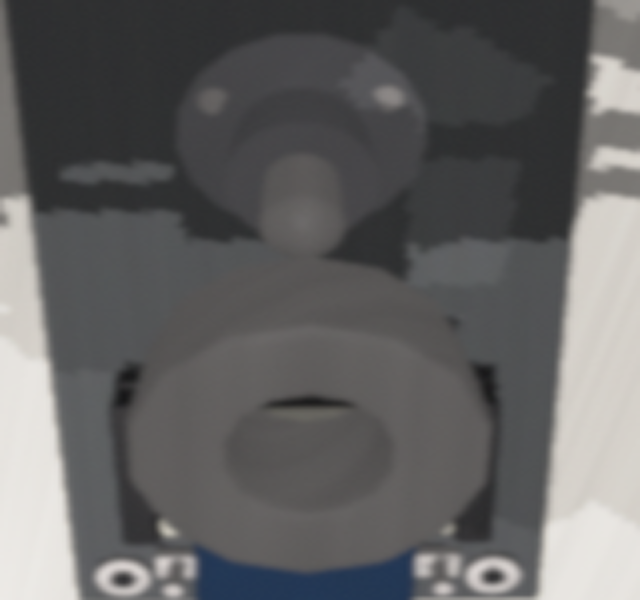

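Call:
arm_command --plan '[{"tx": 0.022,"ty": -0.079,"tz": -0.04,"wx": -0.0046,"wy": -0.0012,"wz": 0.0009,"jaw": -1},{"tx": 3.03,"ty": 0.664,"tz": 0,"wx": 0,"wy": 0,"wz": 0,"jaw": -1},{"tx": 2.34,"ty": 0.514,"tz": 0,"wx": 0,"wy": 0,"wz": 0,"jaw": -1},{"tx": 0.8,"ty": 0.175,"tz": 0,"wx": 0,"wy": 0,"wz": 0,"jaw": -1},{"tx": 0,"ty": 0,"tz": 0,"wx": 0,"wy": 0,"wz": 0,"jaw": -1},{"tx": 0,"ty": 0,"tz": 0,"wx": 0,"wy": 0,"wz": 0,"jaw": -1}]'

```text
time: 23.0
tool_pos: [517.1, -64.9, 138.8]
tcp_rot: [-1.577, 1.357, 1.788]
contact_force: [-0.0, 0.4, -1.8]
grip_width: 20.0
```

```bash
python3 -c "
from kp import *
rep();shot('wrist','w12')"
```

```text
t 23.0 F [-0.   0.4 -1.8] M [-0.02 -0.06  0.  ] grip 20.0 q [-0.37  0.5   1.63  0.19  1.14  2.45]
p [517.1 -64.9 138.8] O [ 527.1 -108.7  135.3] xk yaw 1.7988 xk z -0.0017 zk [ 0.0026 -0.0012 -1.    ]
w [ 0.0022 -0.0018 -0.0017]
then trans(cm, in new tool) [-0.02   0.056  0.074] down1cm [ 9.768e-01  2.142e-01 -8.000e-04]
```

View pics/w12.png

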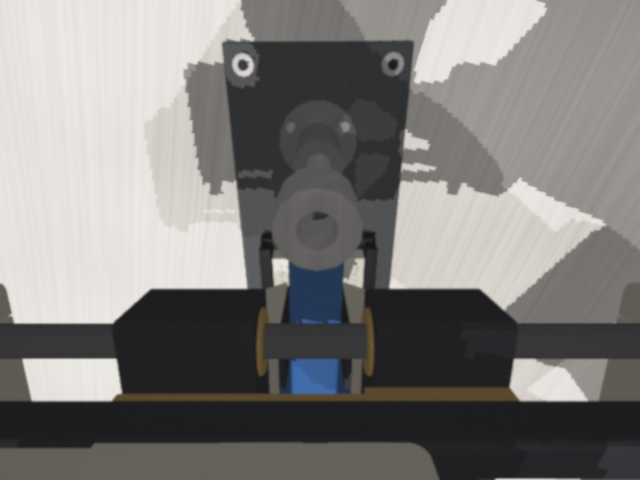

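Call:
arm_command --plan '[{"tx": -0.02,"ty": 0.056,"tz": 0.07,"wx": 0.0022,"wy": -0.0018,"wz": -0.0017,"jaw": -1},{"tx": 0.68,"ty": 0.15,"tz": 0,"wx": 0,"wy": 0,"wz": 0,"jaw": -1},{"tx": 0,"ty": 0,"tz": 0,"wx": 0,"wy": 0,"wz": 0,"jaw": -1},{"tx": 0,"ty": 0,"tz": 0,"wx": 0,"wy": 0,"wz": 0,"jaw": -1}]'

```text
time: 23.45
tool_pos: [515.8, -65.7, 130.8]
tcp_rot: [-1.559, 1.354, 1.804]
contact_force: [0.6, -0.2, -1.7]
grip_width: 19.9
```

```bash
python3 -c "
from kp import *
rep()"
```

```text
t 23.45 F [ 0.6 -0.2 -1.7] M [-0.11 -0.08  0.02] grip 19.9 q [-0.38  0.51  1.64  0.2   1.13  2.45]
p [515.8 -65.7 130.8] O [ 525.7 -109.6  127.2] xk yaw 1.7963 xk z 0.0011 zk [-1.9e-03  7.0e-04 -1.0e+00]
w [-0.0011  0.0015  0.0011]
then trans(cm, in new tool) [ 0.004  0.005 -0.07 ] down1cm [ 9.768e-01  2.142e-01 -8.000e-04]
```

Call:
arm_command --plan '[{"tx": 0.49,"ty": 0.107,"tz": -0.03,"wx": 0,"wy": 0,"wz": 0,"jaw": -1},{"tx": 0.49,"ty": 0.107,"tz": 0,"wx": 0,"wy": 0,"wz": 0,"jaw": -1},{"tx": 0,"ty": 0,"tz": 0,"wx": 0,"wy": 0,"wz": 0,"jaw": -1}]'

```text
time: 23.75
tool_pos: [515.8, -65.5, 120.0]
tcp_rot: [-1.555, 1.353, 1.808]
contact_force: [1.0, 0.3, -0.8]
grip_width: 20.0
```

```bash
python3 -c "
from kp import *
rep()"
```

```text
t 23.75 F [ 1.   0.3 -0.8] M [-0.07 -0.07 -0.01] grip 20.0 q [-0.38  0.52  1.65  0.2   1.11  2.44]
p [515.8 -65.5 120. ] O [ 525.7 -109.4  116.4] xk yaw 1.7964 xk z 0.0016 zk [-0.0029  0.001  -1.    ]
w [-0.0012  0.0024  0.0016]
then trans(cm, in new tool) [ 0.001  0.027 -0.067] down1cm [ 9.768e-01  2.142e-01 -8.000e-04]
```

Call:
arm_command --plan '[{"tx": 0.49,"ty": 0.107,"tz": 0,"wx": 0,"wy": 0,"wz": 0,"jaw": -1},{"tx": 0.49,"ty": 0.107,"tz": 0,"wx": 0,"wy": 0,"wz": 0,"jaw": -1},{"tx": 0,"ty": 0,"tz": 0,"wx": 0,"wy": 0,"wz": 0,"jaw": -1}]'

```text
time: 24.05
tool_pos: [515.8, -65.5, 110.1]
tcp_rot: [-1.556, 1.353, 1.807]
contact_force: [-0.4, -0.5, -2.4]
grip_width: 19.6
```

Call:
arm_command --plan '[{"tx": 0.49,"ty": 0.107,"tz": 0,"wx": 0,"wy": 0,"wz": 0,"jaw": -1},{"tx": 0.49,"ty": 0.107,"tz": 0,"wx": 0,"wy": 0,"wz": 0,"jaw": -1},{"tx": 0,"ty": 0,"tz": 0,"wx": 0,"wy": 0,"wz": 0,"jaw": -1}]'

```text
time: 24.35
tool_pos: [515.8, -65.5, 100.1]
tcp_rot: [-1.556, 1.353, 1.807]
contact_force: [0.4, 0.0, -2.5]
grip_width: 19.6
```

```bash
python3 -c "
from kp import *
rep();shot('wrist','w13');o,a=shot('scene','s13');cv2.imwrite('pics/s13c.png',cv2.resize(a[130:280,240:390],None,fx=4,fy=4,interpolation=2))"
```

```text
t 24.35 F [ 0.4  0.  -2.5] M [-0.06 -0.06 -0.03] grip 19.6 q [-0.38  0.55  1.66  0.2   1.06  2.43]
p [515.8 -65.5 100.1] O [ 525.7 -109.4   96.5] xk yaw 1.7964 xk z 0.0015 zk [-2.6e-03  9.0e-04 -1.0e+00]
w [-0.0011  0.0021  0.0014]
then trans(cm, in new tool) [ 0.001  0.027 -0.066] down1cm [ 9.768e-01  2.142e-01 -8.000e-04]
```

View pics/s13c.png

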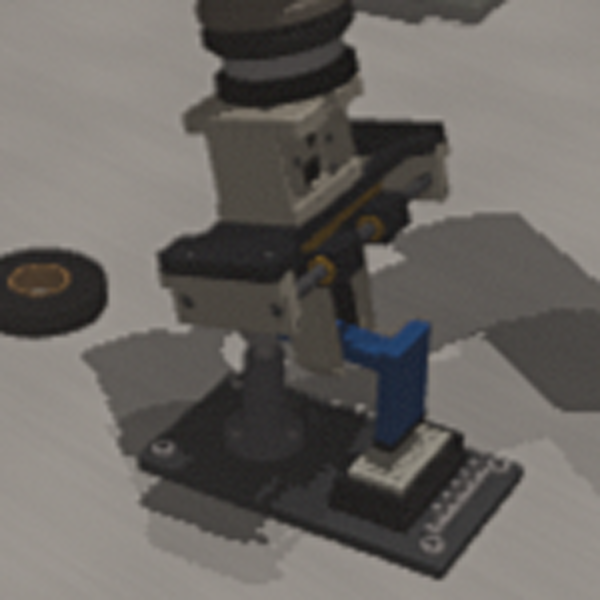

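Call:
arm_command --plan '[{"tx": 0.49,"ty": 0.107,"tz": 0,"wx": 0,"wy": 0,"wz": 0,"jaw": -1},{"tx": 0.49,"ty": 0.107,"tz": 0,"wx": 0,"wy": 0,"wz": 0,"jaw": -1},{"tx": 0,"ty": 0,"tz": 0,"wx": 0,"wy": 0,"wz": 0,"jaw": -1}]'

```text
time: 24.75
tool_pos: [515.8, -65.5, 90.1]
tcp_rot: [-1.557, 1.354, 1.806]
contact_force: [-0.0, 1.2, -2.1]
grip_width: 19.7
```

Call:
arm_command --plan '[{"tx": 0.147,"ty": 0.032,"tz": 0,"wx": 0,"wy": 0,"wz": 0,"jaw": -1},{"tx": 0.147,"ty": 0.032,"tz": 0,"wx": 0,"wy": 0,"wz": 0,"jaw": -1},{"tx": 0,"ty": 0,"tz": 0,"wx": 0,"wy": 0,"wz": 0,"jaw": -1}]'

```text
time: 25.05
tool_pos: [516.2, -65.6, 88.2]
tcp_rot: [-1.562, 1.354, 1.801]
contact_force: [-0.3, 1.7, 1.9]
grip_width: 19.9
```

Call:
arm_command --plan '[{"tx": 0.098,"ty": 0.021,"tz": 0,"wx": 0,"wy": 0,"wz": 0,"jaw": -1},{"tx": 0,"ty": 0,"tz": 0,"wx": 0,"wy": 0,"wz": 0,"jaw": -1}]'

```text
time: 25.25
tool_pos: [516.2, -65.5, 88.0]
tcp_rot: [-1.565, 1.354, 1.799]
contact_force: [-2.5, 1.1, 10.5]
grip_width: 19.7
```

```bash
python3 -c "
from kp import *
rep()"
```

```text
t 25.25 F [-2.5  1.1 10.5] M [0.29 0.54 0.05] grip 19.7 q [-0.38  0.57  1.67  0.21  1.03  2.43]
p [516.2 -65.5  88. ] O [ 526.1 -109.5   84.4] xk yaw 1.7965 xk z 0.0007 zk [-6.e-04  5.e-04 -1.e+00]
w [-0.0006  0.0004  0.0007]
then trans(cm, in new tool) [ 0.001  0.01  -0.021] down1cm [ 9.768e-01  2.142e-01 -8.000e-04]
```

Call:
arm_command --plan '[{"tx": -0.04,"ty": 0,"tz": 0,"wx": 0,"wy": 0,"wz": 0,"jaw": 0.2},{"tx": 0,"ty": 0,"tz": 0,"wx": 0,"wy": 0,"wz": 0,"jaw": 0.2},{"tx": 0,"ty": 0,"tz": 0,"wx": 0,"wy": 0,"wz": 0,"jaw": 0.2},{"tx": 0,"ty": 0,"tz": 0,"wx": 0,"wy": 0,"wz": 0,"jaw": 0.2},{"tx": -0.98,"ty": -0.214,"tz": 0,"wx": 0,"wy": 0,"wz": 0,"jaw": 1},{"tx": -2.93,"ty": -0.64,"tz": 0,"wx": 0,"wy": 0,"wz": 0,"jaw": 1},{"tx": -3.9,"ty": -0.86,"tz": 0,"wx": 0,"wy": 0,"wz": 0,"jaw": 1},{"tx": -3.9,"ty": -0.86,"tz": 0,"wx": 0,"wy": 0,"wz": 0,"jaw": 1},{"tx": 0,"ty": 0,"tz": 0,"wx": 0,"wy": 0,"wz": 0,"jaw": 1}]'

```text
time: 26.15
tool_pos: [518.9, -66.5, 213.0]
tcp_rot: [-1.605, 1.36, 1.759]
contact_force: [0.1, -0.1, -0.5]
grip_width: 87.1
```

```bash
python3 -c "
from kp import *
rep();shot('wrist','w14');o,a=shot('scene','s14');cv2.imwrite('pics/s14c.png',cv2.resize(a[175:275,270:380],None,fx=6,fy=6,interpolation=2))
o,a=shot('top','t14')"
```

```text
t 26.15 F [ 0.1 -0.1 -0.5] M [ 0.02 -0.08  0.02] grip 87.1 q [-0.38  0.42  1.53  0.18  1.31  2.49]
p [518.9 -66.5 213. ] O [ 528.8 -110.4  209.7] xk yaw 1.7964 xk z -0.0052 zk [ 0.0089 -0.0033 -1.    ]
w [ 0.0011 -0.0079 -0.0052]
then trans(cm, in new tool) [ 0.007 -0.141  0.214] down1cm [ 9.768e-01  2.142e-01 -8.000e-04]
```

View pics/w14.png

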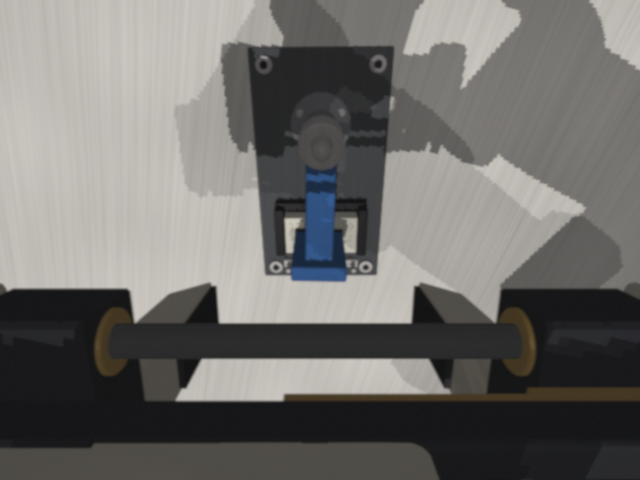

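View pics/s14c.png

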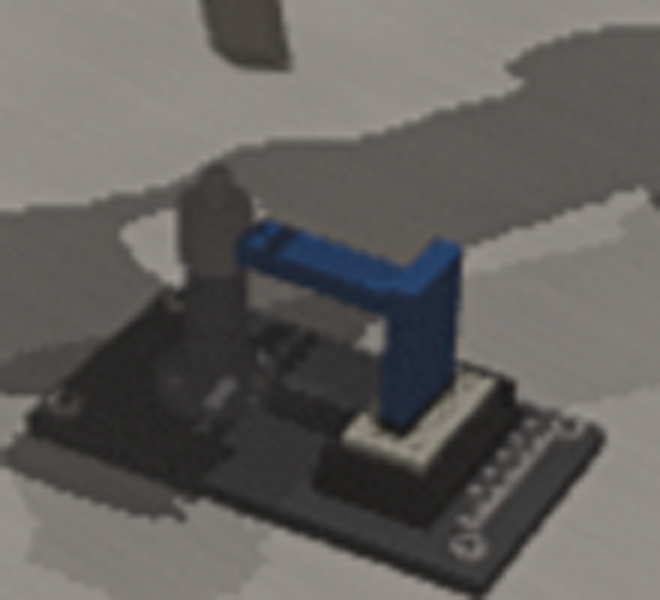

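Run:
```python
from h import *
from sim import sim,fk,X
k=cam("top");c=[at_z(k,100+(x+.5)/5-.5,255+(y+.5)/5-.5,14) for x,y in [(117,43),(503,120),(435,430),(37,350)]]
c=np.array(c);print(c.round(0));m=c.mean(0);print("centre",m.round(1))
for i in range(4):
    a,b=c[i],c[(i+1)%4];e=(b-a)[:2];n=np.array([-e[1],e[0]])/np.linalg.norm(e);print(i,np.linalg.norm(e).round(0),"yaw",np.degrees(np.arctan2(e[1],e[0])).round(0),"cap dist",abs(n@(np.array([501.5,312.8])-a[:2])).round(0))
o,R,p=pose();print(p,R.round(3))
q=np.array(o["joint_positions"])
q,p,R=sim(q,[(0,0,0,0,0,.109)]*2);print(R.round(3))
t=np.array([502,313,225.]);d=R.T@(t-p)/10;print(d.round(2));n=9
q,p,R=sim(q,[(*(d/n),0,0,0)]*n);print((d/n).round(3))
# hub/keeper check
P=np.load("pics/w14.npy");kw=cam("wrist",dict(tool_pos=P[:3],tcp_rot=P[3:]))
print(proj(kw,[526.2,-109.5,112]),at_z(kw,321,148,112))
a=at_z(kw,321,172,90);b=at_z(kw,320,235,90);print("bar yaw",np.arctan2(*(b-a)[1::-1]))
```

```text
[[560. 385.  14.]
 [534. 237.  14.]
 [419. 255.  14.]
 [445. 405.  14.]]
centre [489.5 320.6  14. ]
0 150.0 yaw -100.0 cap dist 45.0
1 117.0 yaw 171.0 cap dist 70.0
2 152.0 yaw 80.0 cap dist 72.0
3 117.0 yaw -9.0 cap dist 81.0
[516.00111582 -65.54626953 206.98803846] [[-0.05   0.214 -0.975]
 [ 0.209 -0.953 -0.22 ]
 [-0.977 -0.215  0.002]]
1 cost1.0e-24 spd0.31 mar0.46 [-0.27  0.37  1.6  -0.    1.17  2.65] [516. -66. 207.]
[[-0.002  0.22  -0.975]
 [-0.002 -0.975 -0.22 ]
 [-1.     0.001  0.002]]
[ -1.87 -37.23  -6.96]
4 cost1.4e-21 spd0.31 mar0.06 [ 0.13  0.38  1.56 -0.    1.2   3.05] [508. 145. 217.]
5 cost1.3e-04 spd0.28 mar0.00 [0.21 0.4  1.53 0.01 1.22 3.11] [507. 187. 219.]
6 cost2.6e-03 spd0.21 mar0.00 [0.26 0.42 1.49 0.05 1.23 3.11] [505. 229. 221.]
7 cost8.3e-03 spd0.21 mar0.00 [0.31 0.44 1.45 0.09 1.25 3.11] [504. 271. 223.]
8 cost1.7e-02 spd0.20 mar0.00 [0.37 0.47 1.4  0.12 1.26 3.11] [502. 313. 225.]
[-0.207 -4.137 -0.773]
[321.90048319 153.03423976] [ 527.35574092 -112.18201752  112.        ]
bar yaw 1.7845096048942497
```

Call:
arm_command --plan '[{"tx": 0,"ty": 0,"tz": 0,"wx": 0,"wy": 0,"wz": 0.108,"jaw": 1},{"tx": 0,"ty": 0,"tz": 0,"wx": 0,"wy": 0,"wz": 0.108,"jaw": 1},{"tx": 0,"ty": 0,"tz": 0,"wx": -0.147,"wy": 0,"wz": 0,"jaw": 1},{"tx": 0,"ty": 0,"tz": 0,"wx": -0.147,"wy": 0,"wz": 0,"jaw": 1},{"tx": 0,"ty": 0,"tz": 0,"wx": -0.147,"wy": 0,"wz": 0,"jaw": 1},{"tx": 0,"ty": 0,"tz": 0,"wx": -0.147,"wy": 0,"wz": 0,"jaw": 1},{"tx": 0,"ty": 0,"tz": 0,"wx": -0.147,"wy": 0,"wz": 0,"jaw": 1},{"tx": 0,"ty": 0,"tz": 0,"wx": -0.147,"wy": 0,"wz": 0,"jaw": 1},{"tx": 0,"ty": 0,"tz": 0,"wx": -0.147,"wy": 0,"wz": 0,"jaw": 0.2},{"tx": 0,"ty": 0,"tz": 0,"wx": -0.147,"wy": 0,"wz": 0,"jaw": 0.2},{"tx": 0,"ty": -0.994,"tz": -4.63,"wx": 0,"wy": 0,"wz": 0,"jaw": 0.2},{"tx": 0,"ty": -0.994,"tz": -4.63,"wx": 0,"wy": 0,"wz": 0,"jaw": 0.2},{"tx": 0,"ty": -0.994,"tz": -4.63,"wx": 0,"wy": 0,"wz": 0,"jaw": 0.2},{"tx": 0,"ty": -0.994,"tz": -4.63,"wx": 0,"wy": 0,"wz": 0,"jaw": 0.2},{"tx": 0,"ty": -0.994,"tz": -4.63,"wx": 0,"wy": 0,"wz": 0,"jaw": 0.2},{"tx": 0,"ty": -0.994,"tz": -4.63,"wx": 0,"wy": 0,"wz": 0,"jaw": 0.2},{"tx": 0,"ty": -0.994,"tz": -4.63,"wx": 0,"wy": 0,"wz": 0,"jaw": 0.2},{"tx": 0,"ty": -0.994,"tz": -4.63,"wx": 0,"wy": 0,"wz": 0,"jaw": 0.2},{"tx": 0,"ty": 0,"tz": 0,"wx": 0,"wy": 0,"wz": 0,"jaw": 0.2},{"tx": 0,"ty": 0,"tz": 0,"wx": 0,"wy": 0,"wz": 0,"jaw": 0.2}]'

```text
time: 28.3
tool_pos: [500.7, 313.4, 205.2]
tcp_rot: [-1.089, 1.565, -2.83]
contact_force: [-0.2, 0.1, 0.2]
grip_width: 54.8
```

```bash
python3 -c "
from h import *
o,R,p=pose();print(o['time'],p,R.round(3),o['joint_positions'].round(2),o['grip_width'])
shot('wrist','w15');o,a=shot('top','t15');cv2.imwrite('pics/t15c.png',cv2.resize(a[230:340,290:430],None,fx=5,fy=5,interpolation=2));o,a=shot('scene','s15');cv2.imwrite('pics/s15c.png',cv2.resize(a[175:275,270:380],None,fx=6,fy=6,interpolation=2))
"
```

```text
28.3 [500.67018555 313.4347578  205.18450571] [[-0.006  0.985 -0.17 ]
 [-0.002 -0.17  -0.985]
 [-1.    -0.005  0.003]] [0.43 0.5  1.4  0.   1.25 2.17] 54.79409309466934
```

View pics/w15.png

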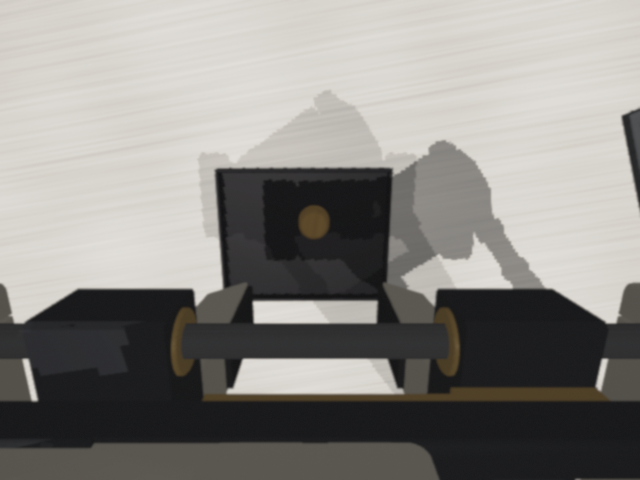

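View pics/t15c.png

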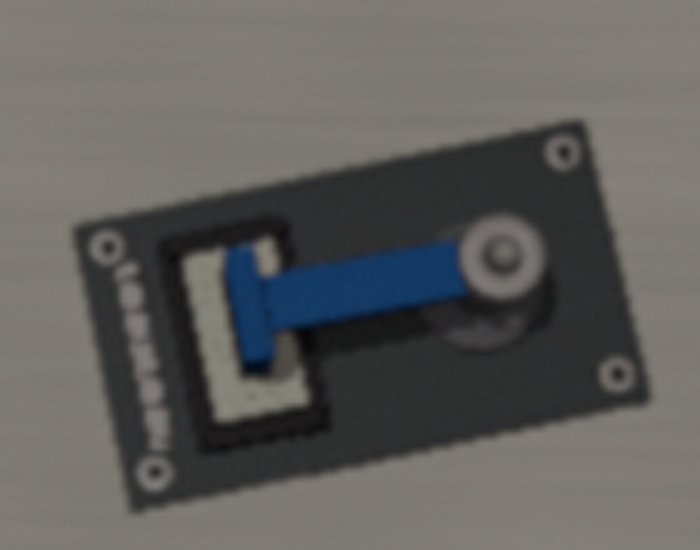

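View pics/s15c.png

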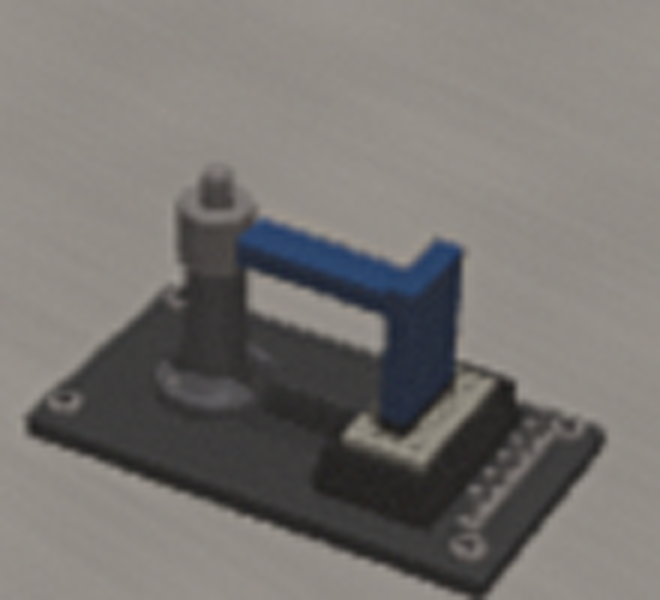

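Run:
```python
from h import *
P=np.load("pics/w15.npy");k=cam("wrist",dict(tool_pos=P[:3],tcp_rot=P[3:]))
a=cv2.imread("pics/w15.png");h=cv2.cvtColor(a,cv2.COLOR_BGR2HSV)[190:260,280:350]
m=((h[...,1]>110)&(h[...,2]>50)).astype(np.uint8);n,_,st,ce=cv2.connectedComponentsWithStats(m);i=1+np.argmax(st[1:,4]);print(st[i],ce[i]+[280,190])
u,v=ce[i]+[280,190];print("cap top",at_z(k,314,221,23),at_z(k,u,v,18))
t=cam("top");f=at_z(t,290+250.5/5-.5,230+308.5/5-.5,99);pn=at_z(t,290+503.5/5-.5,230+256/5-.5,112);print(f,pn,np.linalg.norm((f-pn)[:2]),np.arctan2(*(f-pn)[1::-1]))
print(proj(t,[[526.2,-109.5,112],[526.2+90*np.cos(1.797),-109.5+90*np.sin(1.797),99]]))
o,R,p=pose();c=at_z(k,u,v,18);c=np.array([(c[0]+501.5)/2,(c[1]+312.8)/2,0]);print(c,R.T@(np.array([c[0],c[1],31])-p)/10)
```

```text
[ 19  15  31  34 832] [313.68028846 221.58293269]
cap top [505.94645929 313.25530494  23.        ] [504.44779825 313.78940883  18.        ]
[505.6694109  -22.76471533  99.        ] [ 524.00467668 -108.86503656  112.        ] 88.03094505661046 1.7806144863607265
[[390.56810512 279.43711701]
 [339.04128404 290.98899265]]
[502.97389913 313.29470441   0.        ] [17.54213046  0.14748987 -0.22737709]
```

Call:
arm_command --plan '[{"tx": 4.5,"ty": 0.12,"tz": 0.05,"wx": 0,"wy": 0,"wz": 0,"jaw": 0.2},{"tx": 4.5,"ty": 0,"tz": 0.05,"wx": 0,"wy": 0,"wz": 0,"jaw": 0.2},{"tx": 0,"ty": 0,"tz": 0,"wx": 0,"wy": 0,"wz": 0,"jaw": 0.2},{"tx": 0,"ty": 0,"tz": 0,"wx": 0,"wy": 0,"wz": 0,"jaw": 0.2},{"tx": 0,"ty": 0,"tz": 0,"wx": 0,"wy": 0,"wz": 0,"jaw": 0.2}]'

```text
time: 28.95
tool_pos: [504.3, 311.8, 119.8]
tcp_rot: [2.598, 1.568, 0.853]
contact_force: [-0.2, -0.1, -0.8]
grip_width: 54.9
```

Run:
```python
from h import *
o,R,p=pose();print(o['time'],p,R.round(4))
o,a=shot('wrist','w16');k=cam("wrist",o)
cv2.imwrite("pics/w16c.png",cv2.resize(a[190:330,240:390],None,fx=5,fy=4,interpolation=2))
for c in ([502.2,312.3],[504.4,313.6]): print(proj(k,[*c,23]))
```

```text
28.95 [504.25915786 311.77752949 119.81076394] [[ 0.0016  0.9849 -0.1731]
 [ 0.0019 -0.1731 -0.9849]
 [-1.      0.0013 -0.0021]]
[315.72469242 261.01337825]
[313.11538567 258.09917395]
```

View pics/w16c.png

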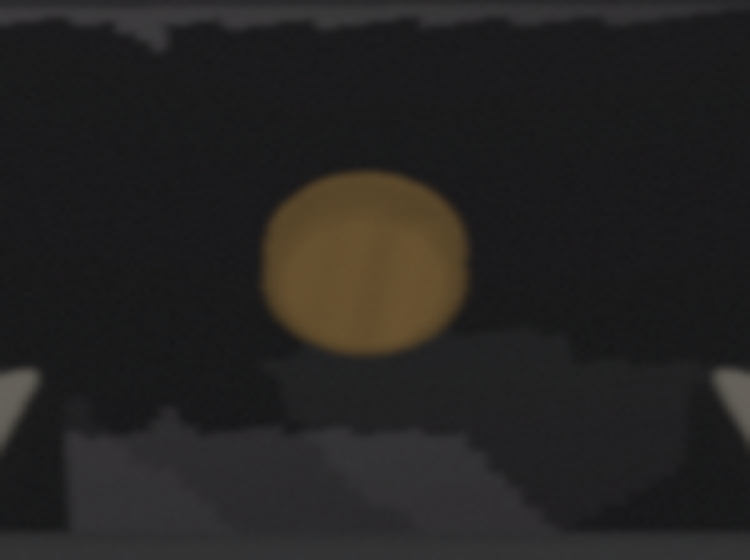

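Call:
arm_command --plan '[{"tx": 3.5,"ty": -0.08,"tz": -0.1,"wx": 0,"wy": 0,"wz": 0,"jaw": 0.2},{"tx": 3.0,"ty": 0,"tz": 0,"wx": 0,"wy": 0,"wz": 0,"jaw": 0.2},{"tx": 1.8,"ty": 0,"tz": 0,"wx": 0,"wy": 0,"wz": 0,"jaw": 0.2},{"tx": 0,"ty": 0,"tz": 0,"wx": 0,"wy": 0,"wz": 0,"jaw": 0.2},{"tx": 0,"ty": 0,"tz": 0,"wx": 0,"wy": 0,"wz": 0,"jaw": 0.2}]'

```text
time: 29.5
tool_pos: [502.9, 313.3, 36.0]
tcp_rot: [3.118, 1.57, 1.374]
contact_force: [0.4, -0.1, -0.1]
grip_width: 55.1
```

Run:
```python
from h import *
o,R,p=pose();print(o['time'],p,R.round(4),o["contact_force"])
```

```text
29.5 [502.89809064 313.3257108   35.97361334] [[ 3.000e-04  9.851e-01 -1.722e-01]
 [ 1.300e-03 -1.722e-01 -9.851e-01]
 [-1.000e+00  0.000e+00 -1.300e-03]] [ 0.41358567 -0.07156882 -0.11599823]
```

Call:
arm_command --plan '[{"tx": 0.6,"ty": 0,"tz": 0,"wx": 0,"wy": 0,"wz": 0,"jaw": -1},{"tx": 0,"ty": 0,"tz": 0,"wx": 0,"wy": 0,"wz": 0,"jaw": -1},{"tx": 0,"ty": 0,"tz": 0,"wx": 0,"wy": 0,"wz": 0,"jaw": -1},{"tx": 0,"ty": 0,"tz": 0,"wx": 0,"wy": 0,"wz": 0,"jaw": -1},{"tx": 0,"ty": 0,"tz": 0,"wx": 0,"wy": 0,"wz": 0,"jaw": -1},{"tx": 0,"ty": 0,"tz": 0,"wx": 0,"wy": 0,"wz": 0,"jaw": -1},{"tx": 0,"ty": 0,"tz": 0,"wx": 0,"wy": 0,"wz": 0,"jaw": -1}]'

```text
time: 30.2
tool_pos: [502.0, 313.0, 28.6]
tcp_rot: [-1.667, 1.569, 2.872]
contact_force: [-0.7, 0.3, 4.9]
grip_width: 24.7
```

Run:
```python
from h import *
o,R,p=pose();print(o['time'],p,R.round(4),o["contact_force"],o["grip_width"])
o,a=shot("top","t17");cv2.imwrite("pics/t17c.png",cv2.resize(a[230:350,90:230],None,fx=5,fy=5,interpolation=2))
```

```text
30.2 [502.02218581 312.96892124  28.6246134 ] [[-1.600e-03  9.851e-01 -1.721e-01]
 [ 4.000e-04 -1.721e-01 -9.851e-01]
 [-1.000e+00 -1.700e-03 -2.000e-04]] [-0.71544916  0.30184728  4.90640553] 24.684021209678683
```

View pics/t17c.png

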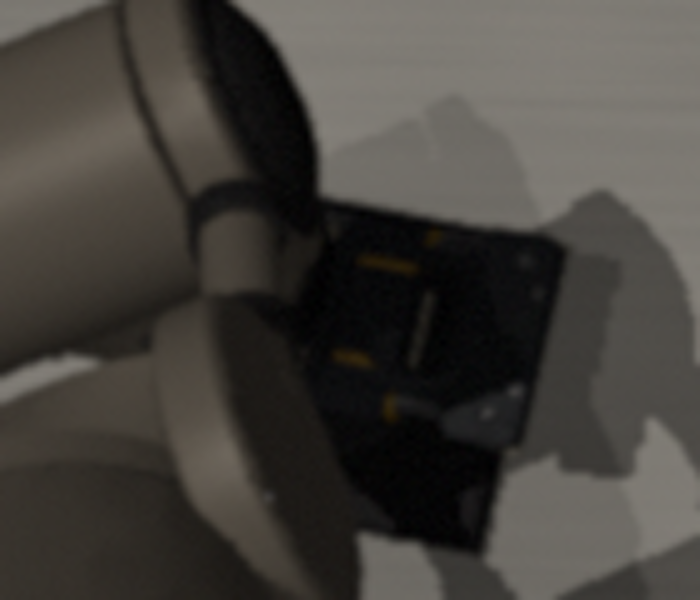

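Call:
arm_command --plan '[{"tx": -2,"ty": 0,"tz": 0,"wx": 0,"wy": 0,"wz": 0,"jaw": -1},{"tx": -4,"ty": 0,"tz": 0,"wx": 0,"wy": 0,"wz": 0,"jaw": -1},{"tx": -4.5,"ty": 0,"tz": 0,"wx": 0,"wy": 0,"wz": 0,"jaw": -1},{"tx": -4.5,"ty": 0,"tz": 0,"wx": 0,"wy": 0,"wz": 0,"jaw": -1},{"tx": -4,"ty": 0,"tz": 0,"wx": 0,"wy": 0,"wz": 0,"jaw": -1},{"tx": 0,"ty": 0,"tz": 0,"wx": 0,"wy": 0,"wz": 0,"jaw": -1}]'

```text
time: 30.85
tool_pos: [504.6, 314.0, 224.4]
tcp_rot: [2.28, 1.561, 0.537]
contact_force: [0.0, 0.4, -0.8]
grip_width: 24.7
```

Run:
```python
from h import *
o,R,p=pose();print(o['time'],p,R.round(4),o["contact_force"],o["grip_width"])
o,a=shot("scene","s18");k=cam("scene");u,v=proj(k,p+R[:,0]*15).astype(int);print(u,v)
cv2.imwrite("pics/s18c.png",cv2.resize(a[v-50:v+50,u-60:u+60],None,fx=6,fy=6,interpolation=2))
o,a=shot("wrist","w18")
```

```text
30.85 [504.6109676  313.96578064 224.37226403] [[ 0.0082  0.9851 -0.172 ]
 [ 0.0049 -0.172  -0.9851]
 [-1.      0.0072 -0.0062]] [ 1.40515090e-04  4.37257604e-01 -7.98649486e-01] 24.704650187611
502 238
```

View pics/s18c.png

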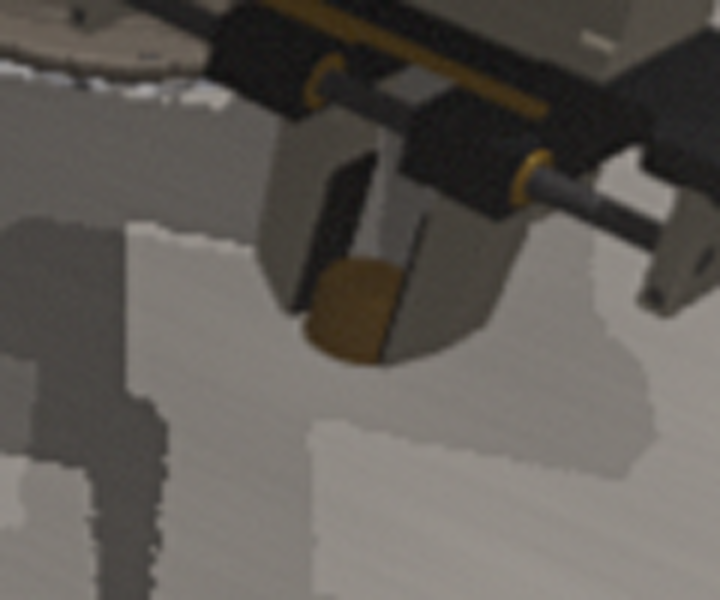

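View pics/w18.png

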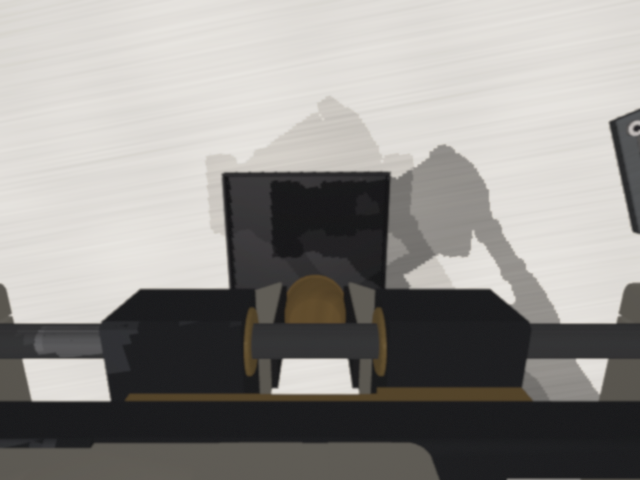

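Run:
```python
from h import *
from sim import sim,fk,X
a=cv2.imread("pics/w18.png");cv2.imwrite("pics/w18c.png",cv2.resize(a[265:330,270:360],None,fx=8,fy=8,interpolation=2))
c=imaging.get_calibration("wrist");M=np.linalg.inv(c["mount"])
def pt(P):
    q=M@np.r_[P,1];return c["cx"]-c["fx"]*q[0]/q[2],c["cy"]+c["fy"]*q[1]/q[2]
for oy in (-2,0,2): print(oy,np.round(pt([25.6,13.5+oy,0]),1),np.round(pt([5.6,13+oy,0]),1),np.round(pt([5.6,0+oy,12.5]),1))
o,R,p=pose();q=np.array(o["joint_positions"])
t=np.array([526.2,-109.5,215]);Rt=Rtool([0,0,-1],[np.cos(np.radians(-167)),np.sin(np.radians(-167)),0]);print(need(R,p,R,t))
d=R.T@(t-p)/10;q,p,R=sim(q,[(*(d/9),0,0,0)]*9);print((d/9).round(3))
```

```text
-2 [316.  279.8] [316.2 298.5] [346.8 328.1]
0 [316.  275.6] [316.2 293.8] [346.9 323.6]
2 [316.  271.4] [316.2 289.1] [347.  319.1]
(array([0., 0., 0.]), array([ 0.33,  9.63, 41.2 ]), array([ 0.33,  9.63, 41.2 ]))
8 cost6.2e-22 spd0.32 mar0.93 [-0.35  0.39  1.54  0.    1.21  1.4 ] [ 526. -110.  215.]
[0.037 1.07  4.577]
```

View pics/w18c.png

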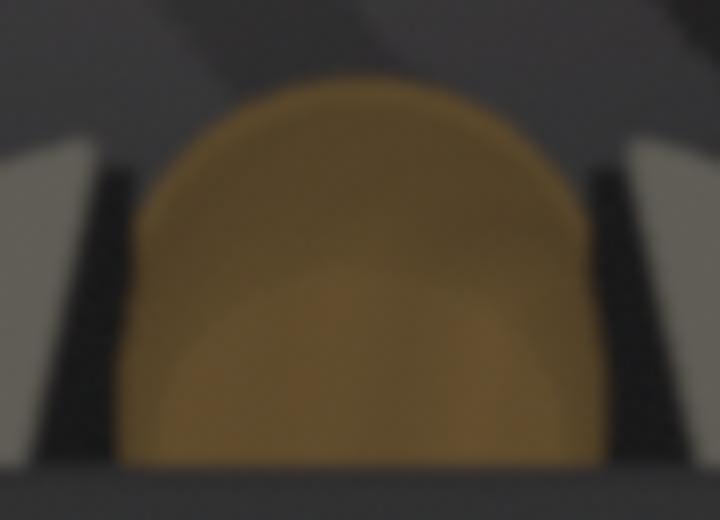

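Call:
arm_command --plan '[{"tx": 0,"ty": 1.07,"tz": 4.577,"wx": 0,"wy": 0,"wz": 0,"jaw": -1},{"tx": 0,"ty": 1.07,"tz": 4.577,"wx": 0,"wy": 0,"wz": 0,"jaw": -1},{"tx": 0,"ty": 1.07,"tz": 4.577,"wx": 0,"wy": 0,"wz": 0,"jaw": -1},{"tx": 0,"ty": 1.07,"tz": 4.577,"wx": 0,"wy": 0,"wz": 0,"jaw": -1},{"tx": 0,"ty": 1.07,"tz": 4.577,"wx": 0,"wy": 0,"wz": 0,"jaw": -1},{"tx": 0,"ty": 1.07,"tz": 4.577,"wx": 0,"wy": 0,"wz": 0,"jaw": -1},{"tx": 0,"ty": 1.07,"tz": 4.577,"wx": 0,"wy": 0,"wz": 0,"jaw": -1},{"tx": 0,"ty": 1.07,"tz": 4.577,"wx": 0,"wy": 0,"wz": 0,"jaw": -1},{"tx": 0,"ty": 1.07,"tz": 4.577,"wx": 0,"wy": 0,"wz": 0,"jaw": -1},{"tx": 0,"ty": 0,"tz": 0,"wx": 0,"wy": 0,"wz": 0,"jaw": -1},{"tx": 3,"ty": 0,"tz": 0,"wx": 0,"wy": 0,"wz": 0,"jaw": -1},{"tx": 2.5,"ty": 0,"tz": 0,"wx": 0,"wy": 0,"wz": 0,"jaw": -1},{"tx": 1.0,"ty": 0,"tz": 0,"wx": 0,"wy": 0,"wz": 0,"jaw": -1},{"tx": 0,"ty": 0,"tz": 0,"wx": 0,"wy": 0,"wz": 0,"jaw": -1},{"tx": 0,"ty": 0,"tz": 0,"wx": 0,"wy": 0,"wz": 0,"jaw": -1},{"tx": 0,"ty": 0,"tz": 0,"wx": 0,"wy": 0,"wz": 0,"jaw": -1}]'

```text
time: 32.55
tool_pos: [526.7, -109.5, 154.1]
tcp_rot: [-0.37, 1.57, -2.113]
contact_force: [-0.3, -0.2, 0.1]
grip_width: 25.0
```

```bash
cat > cp.py <<'E'
from h import *
def rep():
    o,R,p=pose();print(o['time'],p.round(1),"F",o["contact_force"].round(1),"M",o["moment"].round(2),round(o["grip_width"],1));print(R.round(4))
    t=p+R[:,0]*24;e=np.array([526.2,-109.5,t[2]])-t;print("cap bottom xy",t.round(1),"err tool cm",(R.T@e/10).round(3))
    Rt=Rtool([0,0,-1],R[:,2]);print("w to vertical",Ro.from_matrix(R.T@Rt).as_rotvec().round(4))
E
python3 - <<'E'
from cp import *
rep();o,a=shot('wrist','w19')
o,a=shot('scene','s19');cv2.imwrite('pics/s19c.png',cv2.resize(a[150:270,260:380],None,fx=5,fy=5,interpolation=2))
E
```

```text
32.55 [ 526.7 -109.5  154.1] F [-0.3 -0.2  0.1] M [0.02 0.04 0.02] 25.0
[[-3.000e-04  9.851e-01 -1.717e-01]
 [-5.000e-04 -1.717e-01 -9.851e-01]
 [-1.000e+00 -2.000e-04  6.000e-04]]
cap bottom xy [ 526.7 -109.5  130.1] err tool cm [ 0.    -0.05   0.012]
w to vertical [-0.      0.0006  0.0002]
```

View pics/w19.png

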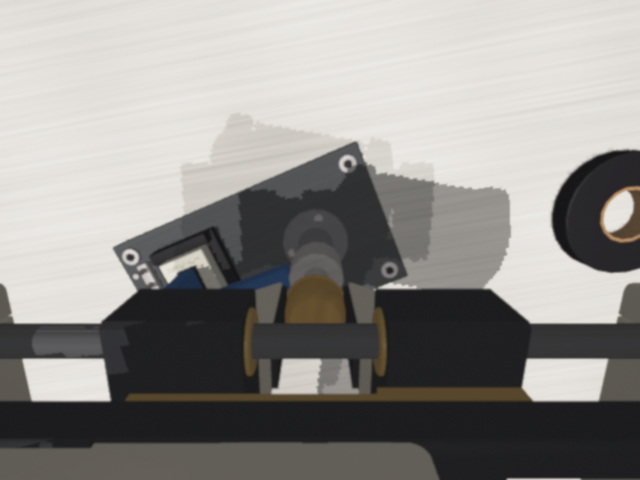

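View pics/s19c.png

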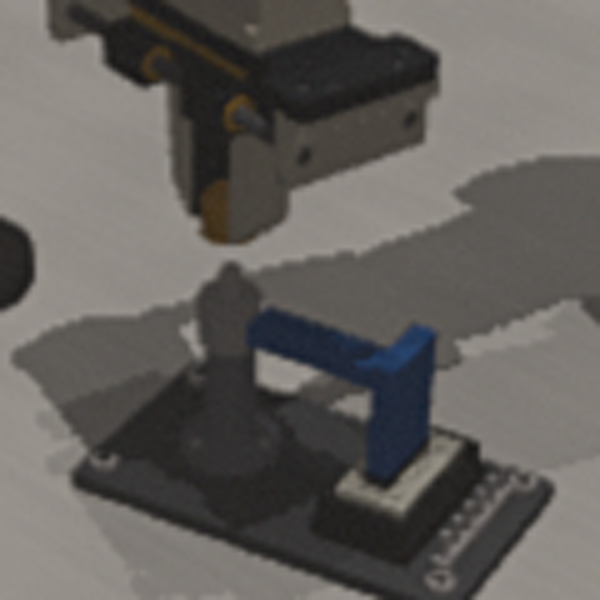

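Call:
arm_command --plan '[{"tx": 1.0,"ty": -0.03,"tz": 0,"wx": 0,"wy": 0,"wz": 0,"jaw": -1},{"tx": 0.8,"ty": 0,"tz": 0,"wx": 0,"wy": 0,"wz": 0,"jaw": -1},{"tx": 0,"ty": 0,"tz": 0,"wx": 0,"wy": 0,"wz": 0,"jaw": -1},{"tx": 0,"ty": 0,"tz": 0,"wx": 0,"wy": 0,"wz": 0,"jaw": -1}]'

```text
time: 33.05
tool_pos: [525.5, -109.4, 134.6]
tcp_rot: [-1.557, 1.568, 2.982]
contact_force: [-0.1, 0.3, 0.2]
grip_width: 24.4
```

Call:
arm_command --plan '[{"tx": 0.2,"ty": 0,"tz": 0,"wx": 0,"wy": 0,"wz": 0,"jaw": -1},{"tx": 0.2,"ty": 0,"tz": 0,"wx": 0,"wy": 0,"wz": 0,"jaw": -1},{"tx": 0,"ty": 0,"tz": 0,"wx": 0,"wy": 0,"wz": 0,"jaw": -1}]'

```text
time: 33.35
tool_pos: [525.6, -109.5, 130.9]
tcp_rot: [-1.493, 1.568, 3.046]
contact_force: [-0.3, 0.2, -0.8]
grip_width: 24.9
```

Call:
arm_command --plan '[{"tx": 0.15,"ty": 0,"tz": 0,"wx": 0,"wy": 0,"wz": 0,"jaw": -1},{"tx": 0.15,"ty": 0,"tz": 0,"wx": 0,"wy": 0,"wz": 0,"jaw": -1},{"tx": 0,"ty": 0,"tz": 0,"wx": 0,"wy": 0,"wz": 0,"jaw": -1}]'

```text
time: 33.65
tool_pos: [525.7, -109.5, 127.9]
tcp_rot: [-1.415, 1.569, 3.124]
contact_force: [-0.7, -0.0, -0.9]
grip_width: 24.6
```

Call:
arm_command --plan '[{"tx": 0.15,"ty": 0,"tz": 0,"wx": 0,"wy": 0,"wz": 0,"jaw": -1},{"tx": 0.15,"ty": 0,"tz": 0,"wx": 0,"wy": 0,"wz": 0,"jaw": -1},{"tx": 0,"ty": 0,"tz": 0,"wx": 0,"wy": 0,"wz": 0,"jaw": -1}]'

```text
time: 33.95
tool_pos: [525.7, -109.5, 124.9]
tcp_rot: [-1.447, 1.569, 3.092]
contact_force: [0.1, -0.8, -0.9]
grip_width: 24.8
```

Run:
```python
from cp import *
rep()
o,a=shot('scene','s20');cv2.imwrite('pics/s20c.png',cv2.resize(a[150:270,260:380],None,fx=5,fy=5,interpolation=2))
```

```text
33.95 [ 525.7 -109.5  124.9] F [ 0.1 -0.8 -0.9] M [-0.1  -0.15  0.09] 24.8
[[-2.200e-03  9.851e-01 -1.722e-01]
 [ 1.000e-04 -1.722e-01 -9.851e-01]
 [-1.000e+00 -2.200e-03  3.000e-04]]
cap bottom xy [ 525.7 -109.5  100.9] err tool cm [-0.     0.053 -0.011]
w to vertical [-0.      0.0003  0.0022]
```

View pics/s20c.png

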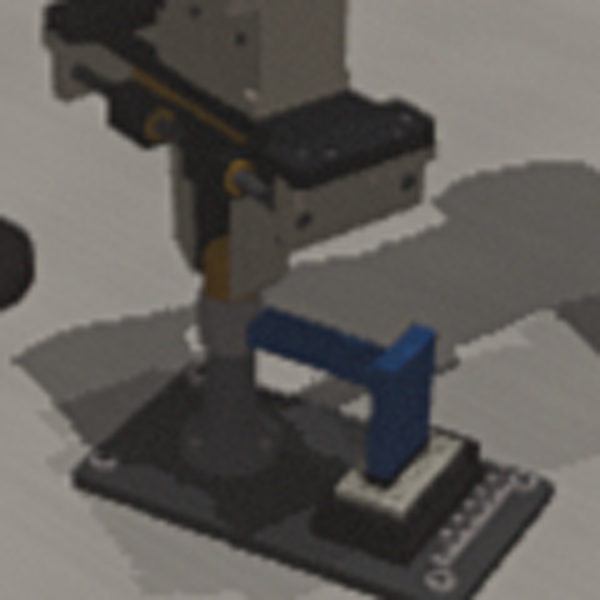

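Run:
```python
from cp import *
o,a=shot('wrist','w20');cv2.imwrite('pics/w20c.png',cv2.resize(a[200:330,250:380],None,fx=5,fy=4.5,interpolation=2))
```

```text
(no output)
```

View pics/w20c.png

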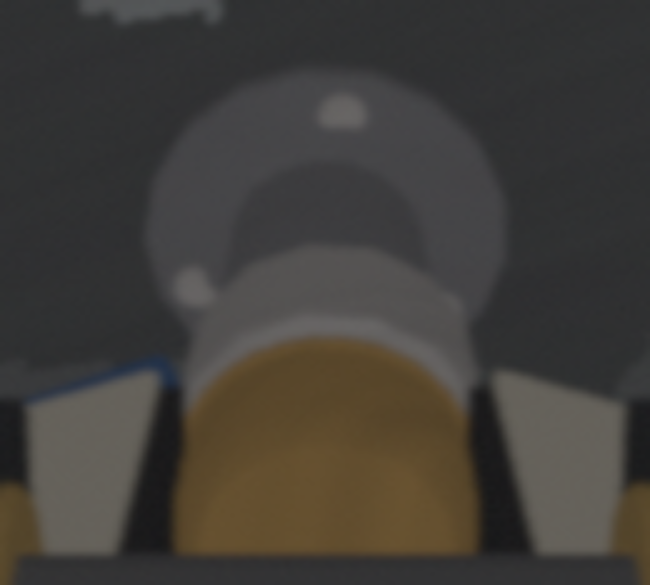

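Call:
arm_command --plan '[{"tx": 0.15,"ty": 0,"tz": 0,"wx": 0,"wy": 0,"wz": 0,"jaw": -1}]'

```text
time: 34.15
tool_pos: [525.8, -109.5, 123.7]
tcp_rot: [-1.403, 1.569, 3.137]
contact_force: [0.4, 0.1, 1.1]
grip_width: 24.6
```

Call:
arm_command --plan '[{"tx": 0.15,"ty": 0,"tz": 0,"wx": 0,"wy": 0,"wz": 0,"jaw": -1}]'

```text
time: 34.25
tool_pos: [525.8, -109.5, 122.1]
tcp_rot: [-1.41, 1.569, 3.13]
contact_force: [-0.2, -0.8, 0.4]
grip_width: 24.9
```

Call:
arm_command --plan '[{"tx": 0.1,"ty": 0,"tz": 0,"wx": 0,"wy": 0,"wz": 0,"jaw": -1}]'

```text
time: 34.35
tool_pos: [525.9, -109.7, 121.6]
tcp_rot: [-1.114, 1.569, -2.857]
contact_force: [-2.0, 0.3, 10.8]
grip_width: 24.9
```

Call:
arm_command --plan '[{"tx": 0.1,"ty": 0,"tz": 0,"wx": 0,"wy": 0,"wz": 0,"jaw": -1}]'

```text
time: 34.45
tool_pos: [526.0, -109.7, 121.5]
tcp_rot: [-0.733, 1.57, -2.476]
contact_force: [-4.1, 1.2, 18.8]
grip_width: 24.7
```

Run:
```python
from cp import *
rep()
o,a=shot('wrist','w21');cv2.imwrite('pics/w21c.png',cv2.resize(a[200:330,250:380],None,fx=5,fy=4.5,interpolation=2))
o,a=shot('scene','s21');cv2.imwrite('pics/s21c.png',cv2.resize(a[180:240,280:350],None,fx=10,fy=10,interpolation=2))
k=cam("scene")
for z in (70,96,105,112): print(z,proj(k,[526,-109.5,z])-[280,180])
```

```text
34.45 [ 526.  -109.7  121.5] F [-4.1  1.2 18.8] M [ 0.07  0.82 -0.02] 24.7
[[-8.000e-04  9.851e-01 -1.720e-01]
 [-7.000e-04 -1.720e-01 -9.851e-01]
 [-1.000e+00 -7.000e-04  8.000e-04]]
cap bottom xy [ 526.  -109.7   97.5] err tool cm [-0.     0.015 -0.026]
w to vertical [-0.      0.0008  0.0007]
70 [25.37533003 37.29078533]
96 [25.41841804 27.60432108]
105 [25.43363305 24.18388793]
112 [25.44557617 21.49899638]
```

View pics/w21c.png

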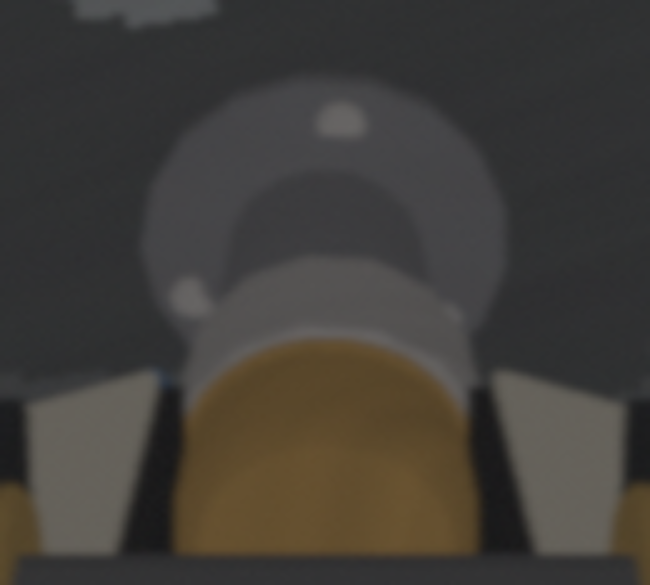

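View pics/s21c.png

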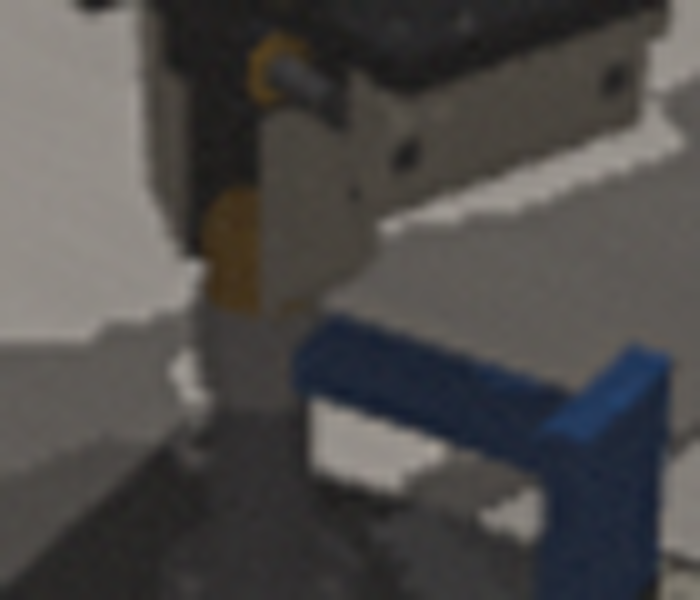

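Call:
arm_command --plan '[{"tx": 0.06,"ty": 0,"tz": 0,"wx": 0,"wy": 0,"wz": 0,"jaw": -1},{"tx": 0,"ty": 0,"tz": 0,"wx": 0,"wy": 0,"wz": 0,"jaw": -1}]'

```text
time: 34.75
tool_pos: [526.0, -109.7, 121.5]
tcp_rot: [-0.153, 1.57, -1.896]
contact_force: [-3.8, 0.1, 15.8]
grip_width: 24.9
```

Call:
arm_command --plan '[{"tx": -0.2,"ty": 0,"tz": 0,"wx": 0,"wy": 0,"wz": 0,"jaw": -0.2},{"tx": 0,"ty": 0,"tz": 0,"wx": 0,"wy": 0,"wz": 0,"jaw": 0},{"tx": 0,"ty": 0,"tz": 0,"wx": 0,"wy": 0,"wz": 0,"jaw": 0},{"tx": 0,"ty": 0,"tz": 0,"wx": 0,"wy": 0,"wz": 0,"jaw": 0},{"tx": -1,"ty": 0,"tz": 0,"wx": 0,"wy": 0,"wz": 0,"jaw": 0},{"tx": -3,"ty": 0,"tz": 0,"wx": 0,"wy": 0,"wz": 0,"jaw": 0},{"tx": -3,"ty": 0,"tz": 0,"wx": 0,"wy": 0,"wz": 0,"jaw": 0},{"tx": 0,"ty": 0,"tz": 0,"wx": 0,"wy": 0,"wz": 0,"jaw": 0}]'

```text
time: 35.55
tool_pos: [528.0, -110.2, 196.1]
tcp_rot: [1.303, 1.565, -0.441]
contact_force: [0.8, -0.2, 1.1]
grip_width: 46.1
```

Run:
```python
from cp import *
rep()
o,a=shot('wrist','w22');cv2.imwrite('pics/w22c.png',cv2.resize(a[180:330,240:390],None,fx=4.5,fy=4,interpolation=2))
o,a=shot('scene','s22');cv2.imwrite('pics/s22c.png',cv2.resize(a[180:240,280:350],None,fx=10,fy=10,interpolation=2))
```

```text
35.55 [ 528.  -110.2  196.1] F [ 0.8 -0.2  1.1] M [ 0.02 -0.02  0.02] 46.1
[[ 0.0056  0.9851 -0.1721]
 [-0.0026 -0.1721 -0.9851]
 [-1.      0.006   0.0016]]
cap bottom xy [ 528.1 -110.3  172.1] err tool cm [-0.001 -0.201 -0.042]
w to vertical [ 0.      0.0016 -0.006 ]
```

View pics/w22c.png

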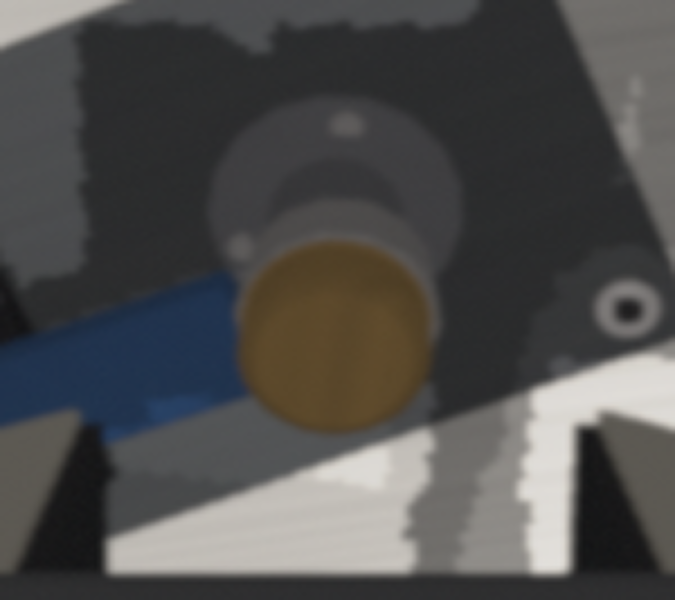

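View pics/s22c.png

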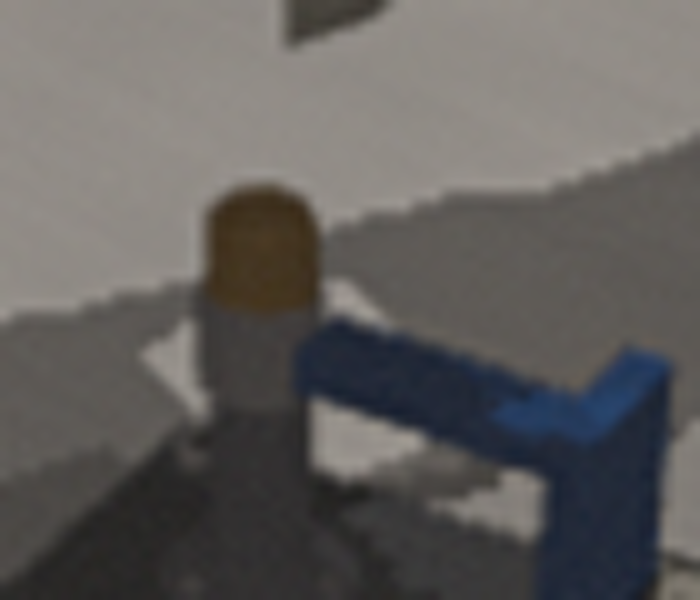

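Call:
arm_command --plan '[{"tx": 0,"ty": 0,"tz": 0,"wx": 0,"wy": 0,"wz": 0,"jaw": -1},{"tx": 0,"ty": 0,"tz": 0,"wx": 0,"wy": 0,"wz": 0,"jaw": -1},{"tx": 0,"ty": 0,"tz": 0,"wx": 0,"wy": 0,"wz": 0,"jaw": -1},{"tx": 0,"ty": 0,"tz": 0,"wx": 0,"wy": 0,"wz": 0,"jaw": -1},{"tx": 0,"ty": 0,"tz": 0,"wx": 0,"wy": 0,"wz": 0,"jaw": -1},{"tx": 1,"ty": 0,"tz": 0,"wx": 0,"wy": 0,"wz": 0,"jaw": -1},{"tx": 1.5,"ty": 0,"tz": 0,"wx": 0,"wy": 0,"wz": 0,"jaw": -1},{"tx": 1,"ty": 0,"tz": 0,"wx": 0,"wy": 0,"wz": 0,"jaw": -1},{"tx": 0,"ty": 0,"tz": 0,"wx": 0,"wy": 0,"wz": 0,"jaw": -1},{"tx": 0,"ty": 0,"tz": 0,"wx": 0,"wy": 0,"wz": 0,"jaw": -1}]'

```text
time: 36.65
tool_pos: [525.8, -109.5, 156.3]
tcp_rot: [-1.507, 1.568, 3.033]
contact_force: [0.4, 1.4, -0.2]
grip_width: 0.2
```

```bash
python3 -c "
from cp import *
rep()"
```

```text
36.65 [ 525.8 -109.5  156.3] F [ 0.4  1.4 -0.2] M [ 0.06 -0.04 -0.05] 0.2
[[-2.600e-03  9.851e-01 -1.721e-01]
 [ 3.000e-04 -1.721e-01 -9.851e-01]
 [-1.000e+00 -2.700e-03  2.000e-04]]
cap bottom xy [ 525.7 -109.5  132.3] err tool cm [-0.     0.051 -0.006]
w to vertical [-0.      0.0002  0.0027]
```

Call:
arm_command --plan '[{"tx": 0.7,"ty": 0,"tz": 0,"wx": 0,"wy": 0,"wz": 0,"jaw": -1},{"tx": 0,"ty": 0,"tz": 0,"wx": 0,"wy": 0,"wz": 0,"jaw": -1}]'

```text
time: 36.85
tool_pos: [525.5, -109.4, 149.0]
tcp_rot: [-1.525, 1.568, 3.014]
contact_force: [-0.6, 0.4, 0.4]
grip_width: 0.6
```

Call:
arm_command --plan '[{"tx": 0.4,"ty": 0,"tz": 0,"wx": 0,"wy": 0,"wz": 0,"jaw": -1},{"tx": 0.3,"ty": 0,"tz": 0,"wx": 0,"wy": 0,"wz": 0,"jaw": -1},{"tx": 0,"ty": 0,"tz": 0,"wx": 0,"wy": 0,"wz": 0,"jaw": -1}]'

```text
time: 37.15
tool_pos: [525.5, -109.4, 142.1]
tcp_rot: [-1.523, 1.568, 3.016]
contact_force: [-0.1, 0.2, -0.4]
grip_width: 0.1
```

Call:
arm_command --plan '[{"tx": 0.2,"ty": 0,"tz": 0,"wx": 0,"wy": 0,"wz": 0,"jaw": -1},{"tx": 0,"ty": 0,"tz": 0,"wx": 0,"wy": 0,"wz": 0,"jaw": -1}]'

```text
time: 37.35
tool_pos: [525.6, -109.5, 140.3]
tcp_rot: [-1.483, 1.568, 3.056]
contact_force: [0.5, -0.1, 0.1]
grip_width: 0.1
```

Call:
arm_command --plan '[{"tx": 0.15,"ty": 0,"tz": 0,"wx": 0,"wy": 0,"wz": 0,"jaw": -1},{"tx": 0,"ty": 0,"tz": 0,"wx": 0,"wy": 0,"wz": 0,"jaw": -1}]'

```text
time: 37.55
tool_pos: [525.6, -109.5, 138.8]
tcp_rot: [-1.479, 1.568, 3.061]
contact_force: [0.2, 1.3, -0.9]
grip_width: 0.2
```

Call:
arm_command --plan '[{"tx": 0.1,"ty": 0,"tz": 0,"wx": 0,"wy": 0,"wz": 0,"jaw": -1}]'

```text
time: 37.65
tool_pos: [525.9, -109.6, 138.3]
tcp_rot: [-1.274, 1.569, -3.018]
contact_force: [-1.1, -0.2, 9.4]
grip_width: 0.5
```

Call:
arm_command --plan '[{"tx": 0.1,"ty": 0,"tz": 0,"wx": 0,"wy": 0,"wz": 0,"jaw": -1}]'

```text
time: 37.75
tool_pos: [526.1, -109.8, 138.2]
tcp_rot: [-0.624, 1.57, -2.368]
contact_force: [-4.6, -0.2, 15.2]
grip_width: 0.5
```

Call:
arm_command --plan '[{"tx": 0.1,"ty": 0,"tz": 0,"wx": 0,"wy": 0,"wz": 0,"jaw": -1}]'

```text
time: 37.85
tool_pos: [526.2, -109.9, 138.1]
tcp_rot: [0.107, 1.57, -1.637]
contact_force: [-5.9, -0.0, 21.3]
grip_width: 0.4
```

Call:
arm_command --plan '[{"tx": -0.4,"ty": 0,"tz": 0,"wx": 0,"wy": 0,"wz": 0,"jaw": -1},{"tx": -3,"ty": 0,"tz": 0,"wx": 0,"wy": 0,"wz": 0,"jaw": -1},{"tx": -4,"ty": 0,"tz": 0,"wx": 0,"wy": 0,"wz": 0,"jaw": -1},{"tx": -4,"ty": 0,"tz": 0,"wx": 0,"wy": 0,"wz": 0,"jaw": -1},{"tx": -4,"ty": -4,"tz": 0,"wx": 0,"wy": 0,"wz": 0,"jaw": -1},{"tx": 0,"ty": -4.5,"tz": 0,"wx": 0,"wy": 0,"wz": 0,"jaw": -1},{"tx": 0,"ty": -4.5,"tz": 0,"wx": 0,"wy": 0,"wz": 0,"jaw": -1},{"tx": 0,"ty": 0,"tz": 0,"wx": 0,"wy": 0,"wz": 0,"jaw": -1},{"tx": 0,"ty": 0,"tz": 0,"wx": 0,"wy": 0,"wz": 0,"jaw": -1}]'

```text
time: 38.75
tool_pos: [402.3, -87.9, 286.2]
tcp_rot: [-0.673, 1.57, -2.417]
contact_force: [0.1, 0.7, 0.1]
grip_width: 0.8
```

Run:
```python
from cp import *
rep()
o,a=shot('top','t23');k=cam("top");cv2.imwrite('pics/t23c.png',cv2.resize(a[220:340,280:440],None,fx=4.9,fy=4.9,interpolation=2))
print(proj(k,[526.2,-109.5,116]),proj(k,[526.2+90*np.cos(1.797),-109.5+90*np.sin(1.797),99]))
o,a=shot('scene','s23');cv2.imwrite('pics/s23c.png',cv2.resize(a[160:280,260:400],None,fx=5,fy=5,interpolation=2))
```

```text
38.75 [402.3 -87.9 286.2] F [0.1 0.7 0.1] M [-0.   -0.01 -0.01] 0.8
[[-5.000e-04  9.850e-01 -1.725e-01]
 [-5.000e-04 -1.725e-01 -9.850e-01]
 [-1.000e+00 -4.000e-04  6.000e-04]]
cap bottom xy [402.3 -87.9 262.2] err tool cm [-6.0000e-03  1.2577e+01 -9.0000e-03]
w to vertical [-0.      0.0006  0.0004]
[390.82386875 279.10785101] [339.04128404 290.98899265]
```

View pics/t23c.png

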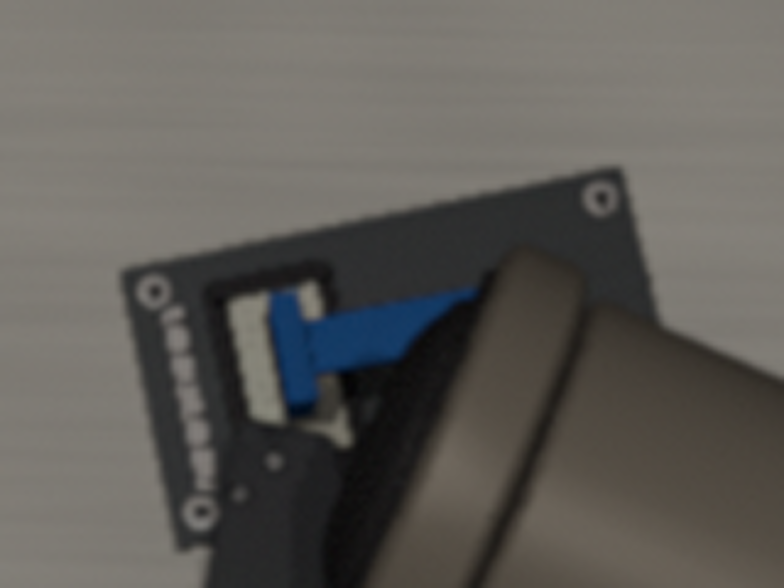

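View pics/s23c.png

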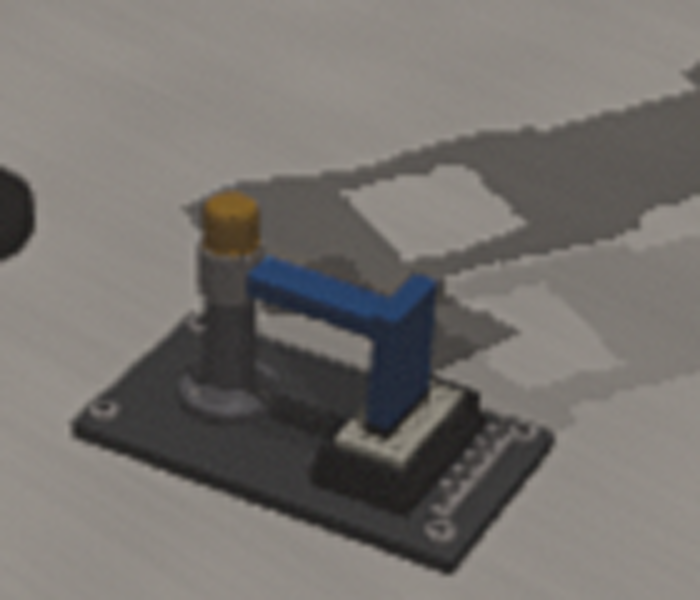

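```bash
python3 -c "
from plant import bot
print(bot.close_job())"
```

```text
the job is handed in; nothing more can be done
None
```

The keeper arm is refitted the right way up, the brass cap is pressed home on the pin, and I handed the job in with the robot clear at about 38.8 s of the 72 s allowed.

**What I did:** I lifted the keeper off the pin and stood it on its foot on the clear bench to the left of the fixture. I regripped it from the other side and finished turning it over. I then lowered it down the pin until it seated at about 10 N. I took the cap from the tray, set it on the pin, pressed it down, and pressed again on its top with closed fingertips.

**Last checks:**
- **Keeper:** in the top picture the foot is within about 1 px (roughly 1.5 mm) of where it should be over the connector. The scene picture shows the hub down on its seat. My own estimate of the seating height was 1.4 mm above nominal. I put that down to how far the grip position was known, and no gap showed in the pictures.
- **Cap:** the fingertips met its top at about 116.2 mm (116 expected), and it moved only about 0.1 mm as the push rose to 21 N. No gap to the hub shows in the pictures.
- **Doubtful point:** I did not see the expected 8 to 18 N as the cap's teeth passed down the pin. Most force readings in that stretch were taken after the arm had stopped. The firm stop at the right height is the evidence that the cap is home.

I never touched the tape, the loose connector or the crimping tool.

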